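# Read the depth of an inclined sleeve with a gauge rod before a leaning board

## Robot

A 7-joint arm with a two-finger parallel gripper is mounted at the origin on a cart in front of the work surface, level with it; the furniture and walls round the work are solid. World frame = base frame: x ahead of the robot, y to its left, z up, the work surface at z = 0. Lengths are in m, angles in rad, forces in N, time in s.
With the tool pointing down it reaches from about 0.425 to 0.875 m from the base axis. Payload 9.9 kg.
Tool frame: the origin (TCP) lies midway between the tips of the shut fingers; the grasp point (between the pads) lies 19 mm behind it; x points along the fingers, y is the direction in which the jaws open and shut, and the axes are right-handed (so a half turn about x gives the same grasp; the last joint's range is limited). The gripper opens to 85 mm and grips with 20 to 120 N. Pads are 22 mm wide; open, the fingers measure 114 mm over their backs; the gripper's body (76 mm by 85 mm) begins 54 mm behind the grasp point. The pads swing forward as they close: fully open they stand 13 mm farther back than shut.
Start: joints at [-1.247, 0.576, 0.025, 1.437, -0.015, 1.129, -0.057], TCP at [0.268, 0.62, 0.231] pointing down, gripper open.
Joint ranges: [-2.76, 2.76], [-0.34, 2.15], [-1.52, 1.57], [0.19, 2.46], [-1.09, 4.23], [0.17, 1.99], [-2.82, 2.82]. Speed limits (rad/s): [2.22, 2.22, 3.01, 3.01, 3.14, 3.14, 3.14].

## Interface

Orientations are given as a rotation vector (axis times angle).
In Python, from station import ctrl gives the robot as it stands.
- The arm moves only by the shell command python3 -m jog 'ROWS' [FORCE]. ROWS is text: rows parted by semicolons, each of 5 numbers parted by spaces: the shift along the tool's x, y, z in mm, then the turn about the tool's x in degrees, then the opening, from 0 (shut) to 1 (fully open). A call has 1 to 8 rows; each row is the pose to reach, as a shift and turn from the pose commanded when the call began, along the tool's axes at that moment; what a row does not reach only later rows make up. A row lasts 1/12 s, in which the tool goes at most 41.7 mm and 7.16 degrees, less where a joint would pass 70% of its speed; a pose out of reach is approached as far as the arm can. A call with a gripper value outside its range is refused whole. The fingers move at their own pace and stop on an object; FORCE is the grip in N (left out, the last holds). Time passes only in rows, so rows that repeat a pose let the fingers close. It gives the time, the measured TCP pose, the force and the opening at its end, in the units of the state.
- ctrl.get_obs(): the state, without advancing time (a new reading comes with each control period).
- ctrl.read_camera(name): name is "scene" or "top"; returns a dict with "image" (384x512x3 uint8, blue, green, red), "z_map" (384x512 float32, m along the optical axis (not along the pixel's ray), 0 where there is no reading), "fov_y" (degrees; the focal length in pixels is half the picture's height over the tangent of half this angle, whatever the lens; pixels are square), "cx", "cy" (the principal point, pixels), "rvec" (rotation vector, rad) and "tvec" (3), from world to camera coordinates, as OpenCV has them. Camera axes: x right, y down, z forward; pixel columns grow to the right and rows downward; lengths in m; the calibration is good to about 2 mm. A picture is of the moment at which its call begins.
- ctrl.sign_off(): hands the job in, once; it reports no verdict.
The state is a dict: "time_s": time; "joint_positions": joint angles; "qvel": joint speeds; "tau": joint torques, N m; "tcp_pos": TCP position; "tool_rot": TCP orientation; "force": force on the tool from outside, world axes, zero at the start; "moment": the same for the moment, N m; "opening": finger opening in m.
Only numpy, scipy, OpenCV 4.12 (cv2) and the standard library are available. Lean on these libraries where they do the work, as an engineer would, in place of code of your own. Each camera call takes 0.05 s, during which the arm holds its last target.

## Task

First take the ruled board from its slotted stand, lean it, tilted back a little, against the middle of the angle plate's upright face, parallel to it, and let go. Then lift the gauge rod by its square handle, slide it tip first into the inclined guide tube until the collar stops fully home on the mouth, and draw it straight out. Finish while still holding the rod, still, level and clear of everything, parallel to the leaning board with its tip a few centimetres in front of the middle of it; leave the oil bottle, the tin and the loupe alone.

Things in the scene. Friction and masses are not known exactly. Their poses are not given: they have to be found in the camera images.
- board: ruled aluminium plate 8 thick (x) x 120 wide (y) x 140 high (z), 0.2 kg, both faces alike. Origin: centre of its lower edge; z to its top edge. Starts upright in the stand's slot, lower edge 8 mm above the table; can be gripped across its 8 mm at the top. Leaned 10 to 30 degrees from upright, foot 15 to 40 mm before the angle plate, it stays by friction
- board_stand: fixed dark steel stand on the table, foot 60 x 130 x 8 mm, with two walls (along its y) 30 mm high and 12 mm apart that form a slot with its floor at z = 8 mm; the tops of the walls are at z = 38 mm. Origin: centre of its underside
- angle_plate: fixed steel angle plate. Its upright face is 110 mm wide (its y), 75 mm high and faces the robot (its -x); the upright is 12 mm thick and a foot 60 mm long runs back from it along +x. Origin: on the table, at the middle of the foot of the front face
- cradle: fixed rod cradle: foot 145 x 44 x 8 mm, two notched posts, 30 mm wide, 8 mm thick along the rod, one under the handle's rear end (x -61 mm), one under the rod (x +50 mm); notch cheeks end about 3.5 mm above the rod's axis or lower. Origin: on the table below the rod's collar face; x along the rod to its tip
- gauge_rod: steel gauge rod, 0.13 kg. Origin: on the axis at the collar's seating face; x to the tip. Behind it: collar 30 mm diameter (x -8 to 0), square handle 14 x 14 mm (x -68 to -8). Before it: rod 9 mm diameter to x 80, brass sliding tip 6 mm diameter to x 100. Starts level in the cradle, axis 60 mm above the table, flats upright; grip the handle from above near x -38
- gauge_tip (a joint): sliding tip of the gauge rod: 0 fully out (as at the start), grows to 0.016 m as it is pushed into the rod; friction of about 1.5 N keeps it where it was pushed. With the collar home in the guide tube the bottom of the bore has pushed it in by 8 mm
- tip_end (a point): centre of the end face of the gauge rod's brass tip
- guide_tube: round steel tube on the fixed grey fixture (foot 150 x 70 x 10 mm), inclined 0.6 rad below level. Origin: centre of its open mouth, 115 mm above the table; x along the axis, inward and down, z square to it, up. Bore 14 mm, flared over the last 22 mm to 22 mm at the mouth, 92 mm deep, closed; outside 26 mm, 34 mm at the mouth. The collar stops on the mouth's rim
- oiler: bystander: oil bottle with a thin spout, 32 mm diameter, 108 mm high, standing; origin at the centre of its underside
- spring_tin: bystander: round flat tin 60 mm diameter, 24 mm high; origin at the centre of its underside
- loupe: bystander: black eye loupe, 34 mm diameter, 30 mm high; origin at the centre of its underside
Mind the look-alikes: they are no part of the job. Leave any green look-alike of the angle_plate alone.

How it is judged:
On the way, in this order (a step that is already met when the one before it is completed fails the run):
1. the board leans against the angle plate, released (angle between board's own z axis and vertical between 0.14 and 0.61 rad and contact force between board and angle_plate above 0.05 N and x of board in the frame of angle_plate between -0.075 and -0.01 m and y of board in the frame of angle_plate between -0.03 and 0.03 m and height (world z) of board below 0.012 m and angle between the y axis of board and the y axis of angle_plate, either way round below 0.2 rad and contact force between board and the fingers below 0.05 N and linear speed of board below 0.02 m/s), for 0.2 s.
2. the collar is home on the mouth of the tube (x of gauge_rod in the frame of guide_tube between -0.004 and 0.004 m and angle between the x axis of gauge_rod and the x axis of guide_tube, either way round below 0.08 rad and y of gauge_rod in the frame of guide_tube between -0.005 and 0.005 m and z of gauge_rod in the frame of guide_tube between -0.005 and 0.005 m and value of joint gauge_tip above 0.004 m), for 0.1 s.
3. the rod is wholly withdrawn from the tube (x of tip_end in the frame of guide_tube below -0.005 m), for 0.1 s.
At the end, for the whole second after the job is handed in: Board leans 8-35 deg back on the plate: foot 10-75 mm before it, 30 mm of mid, 11 deg of parallel, released. Rod held still in the fingers alone, level to 5 deg, along the board to 15 deg; tip 40-135 mm high, within 40 mm of board middle, 30-160 mm before the plate, pushed in > 4 mm (all of step 1 and contact force between gauge_rod and the fingers above 1 N and linear speed of gauge_rod below 0.02 m/s and angle between gauge_rod's own x axis and vertical between 1.4808 and 1.6608 rad and angle between the x axis of gauge_rod and the y axis of board, either way round below 0.26 rad and x of tip_end in the frame of angle_plate between -0.16 and -0.03 m and y of tip_end in the frame of board between -0.04 and 0.04 m and height (world z) of tip_end between 0.04 and 0.135 m and value of joint gauge_tip above 0.004 m and contact force between gauge_rod and board below 0.1 N and contact force between gauge_rod and angle_plate below 0.1 N and contact force between gauge_rod and guide_tube below 0.1 N and contact force between gauge_rod and cradle below 0.1 N and contact force between gauge_rod and spring_tin below 0.1 N); the arm keeps its last pose, push and grip.
It fails at once if the oiler is moved more than 25 mm or tipped (distance of oiler from where it was at the start of the episode above 0.025 m or angle between oiler's own z axis and vertical above 0.4 rad).
It fails at once if the spring_tin is moved more than 25 mm or tipped (distance of spring_tin from where it was at the start of the episode above 0.025 m or angle between spring_tin's own z axis and vertical above 0.4 rad).
It fails at once if the loupe is moved more than 25 mm or tipped (distance of loupe from where it was at the start of the episode above 0.025 m or angle between loupe's own z axis and vertical above 0.4 rad).
It also fails if it takes over 59 s, if anything falls off the work surface, if the arm or the gripper's body presses on something with over 40 N, if the wrist force passes 120 N, or if a joint passes its speed limit or range.

## Working session

There is one attempt and no reset: what is moved stays moved. The work goes in short steps, Python scripts to look and compute and a shell command to move; the robot and the scene stay as the last step left them, time stands still between calls to the robot, and variables do not carry over. Pictures are saved under pics/ and viewed, and the job is handed in when it is done.

```bash
ls; mkdir -p pics
cat > h.py <<'E'
import numpy as np, cv2
from scipy.spatial.transform import Rotation as R
from station import ctrl
def cam(n,save=None):
    c=ctrl.read_camera(n)
    if save: cv2.imwrite(save,c['image'])
    np.savez('last_%s.npz'%n,**c)
    return c
def load(n): 
    return dict(np.load('last_%s.npz'%n))
def px2w(c,u,v,z=None,zw=None):
    f=192/np.tan(np.radians(float(c['fov_y']))/2)
    Rm=cv2.Rodrigues(np.array(c['rvec'],float))[0];t=np.array(c['tvec'],float).ravel()
    d=np.array([(u-c['cx'])/f,(v-c['cy'])/f,1.])
    o=-Rm.T@t; dw=Rm.T@d
    if zw is not None: return o+dw*(zw-o[2])/dw[2]
    if z is None: z=c['z_map'][int(round(v)),int(round(u))]
    return o+dw*z
def cloud(c):
    f=192/np.tan(np.radians(float(c['fov_y']))/2)
    Rm=cv2.Rodrigues(np.array(c['rvec'],float))[0];t=np.array(c['tvec'],float).ravel()
    z=c['z_map'];v,u=np.mgrid[:z.shape[0],:z.shape[1]]
    P=np.stack([(u-c['cx'])/f*z,(v-c['cy'])/f*z,z],-1)
    W=(P-t)@Rm
    W[z==0]=np.nan
    return W
E
python3 - <<'E'
from h import *
print(ctrl.get_obs())
for n in('scene','top'):
    c=cam(n,f'pics/{n}0.png');print(c['fov_y'],c['cx'],c['cy'],c['rvec'],c['tvec'])
E
```

```text
pics
{'time_s': 0.0, 'joint_positions': array([-1.24676688,  0.57654239,  0.02486629,  1.43791306, -0.0149921 ,
        1.12899448, -0.05650576]), 'qvel': array([ 0.00066594,  0.00148607, -0.00112916, -0.00023237, -0.00055198,
       -0.00079557, -0.00031957]), 'tau': array([-1.04870589e-04, -7.65768099e+01,  2.25053430e+00, -2.85971028e+01,
        1.53184292e-02,  1.25358050e-02, -2.35396095e-05]), 'tcp_pos': array([0.267546  , 0.61921811, 0.23043447]), 'tool_rot': array([ 0.31859837,  1.54725477, -0.32121459]), 'force': array([-0.42478821, -0.09087672,  0.52770958]), 'moment': array([-0.00156944,  0.02313259,  0.03183935]), 'opening': 0.08524209457063886}
46.838538454384995 250.7198259750617 189.55405938071382 [ 2.1791709  -0.49757336  0.2548978 ] [-0.45672582  0.2577761   1.40945241]
57.34010517875851 254.98736756324274 189.80691066408428 [ 2.113545   -2.15007842  0.2028289 ] [0.08826049 0.53655263 1.02461366]
```

View pics/scene0.png

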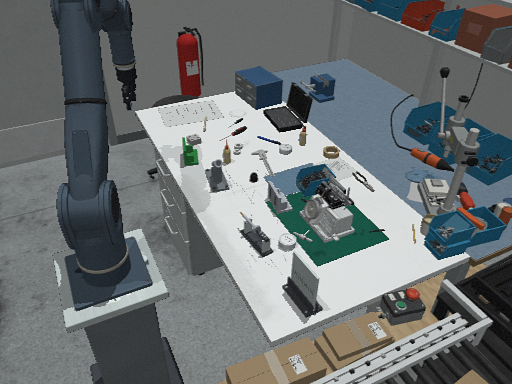

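View pics/top0.png

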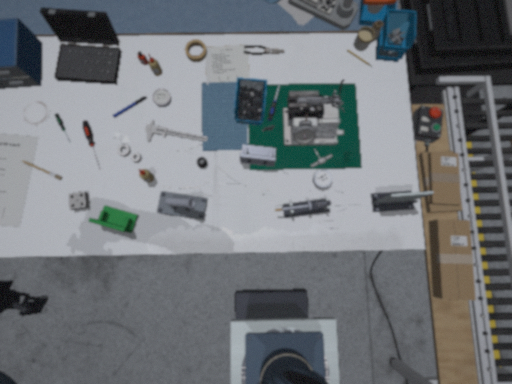

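The scene picture shows the stand with the board (303,283), the cradle and rod (257,233), the tube fixture (215,175) and the grey angle plate (275,195). The green look-alike is at (190,150). I'll enlarge these.

Run:
```python
from h import *
c=load('top'); im=c['image']
a=cv2.resize(im[130:230,140:300],None,fx=5,fy=5,interpolation=cv2.INTER_CUBIC)
b=cv2.resize(im[130:230,260:420],None,fx=5,fy=5,interpolation=cv2.INTER_CUBIC)
cv2.imwrite('pics/ta.png',a);cv2.imwrite('pics/tb.png',b)
s=load('scene')['image']
cv2.imwrite('pics/sa.png',cv2.resize(s[130:320,180:360],None,fx=3.15,fy=3.15,interpolation=cv2.INTER_CUBIC))
W=cloud(c)
cv2.imwrite('pics/hz.png',cv2.resize((np.clip(np.nan_to_num(W[130:230,60:440,2]),0,.16)/.16*255).astype(np.uint8),None,fx=2.1,fy=2.1))
for uv in [(395,200),(305,208),(183,205),(258,155),(118,218),(322,180),(147,175),(202,161)]: print(uv,W[uv[1],uv[0]].round(3))
```

```text
(395, 200) [ 0.5   -0.348  0.047]
(305, 208) [ 0.485 -0.078  0.004]
(183, 205) [0.487 0.287 0.105]
(258, 155) [0.641 0.068 0.074]
(118, 218) [0.463 0.506 0.009]
(322, 180) [ 0.571 -0.133  0.02 ]
(147, 175) [0.587 0.406 0.059]
(202, 161) [ 0.645  0.249 -0.004]
```

View pics/ta.png

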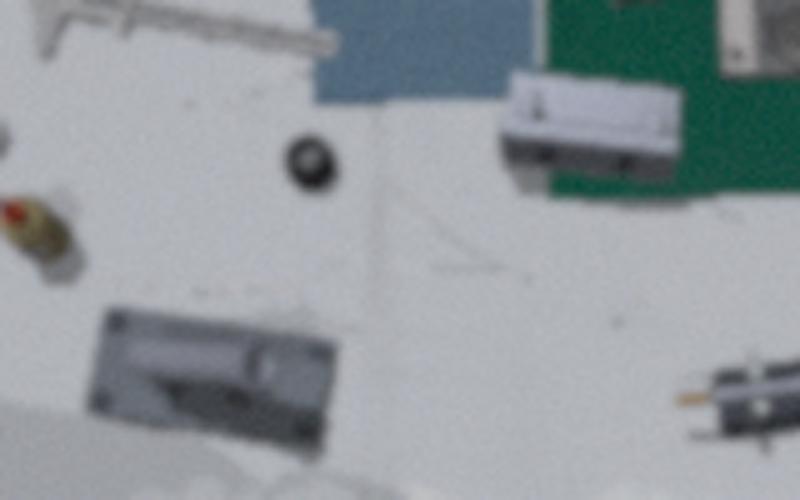

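View pics/tb.png

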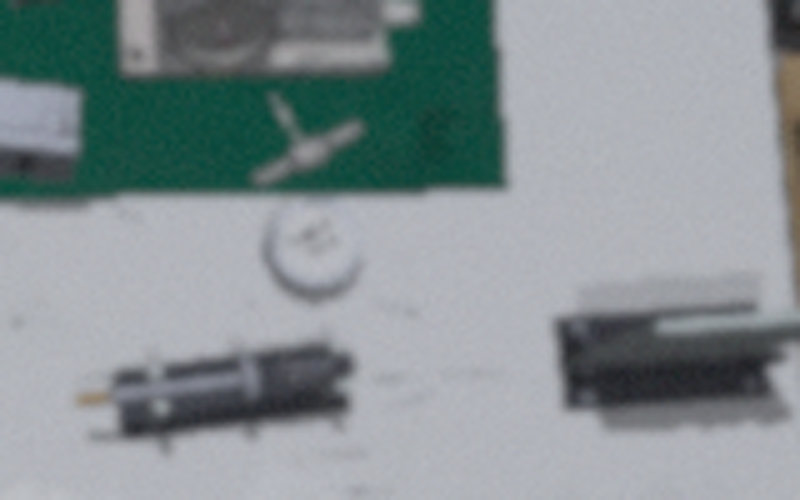

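View pics/sa.png

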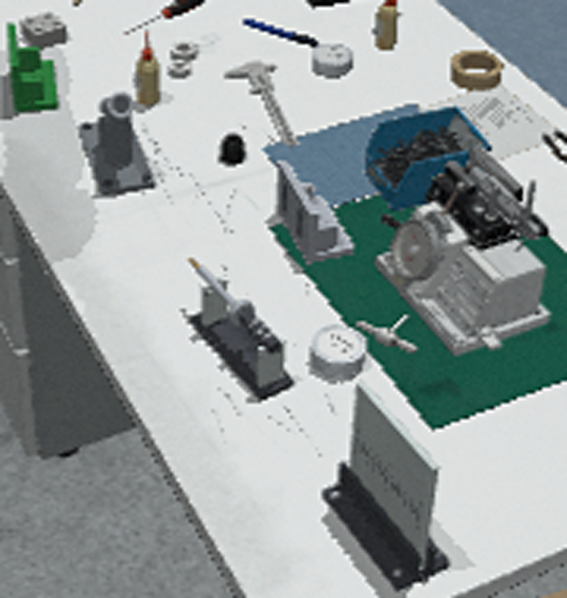

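View pics/hz.png

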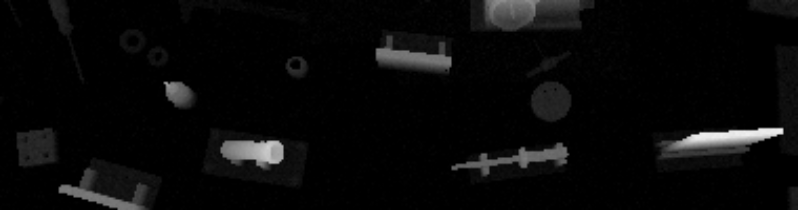

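Run:
```python
from h import *
o=ctrl.get_obs(); print(R.from_rotvec(o['tool_rot']).as_matrix().round(3))
t=load('top');s=load('scene')
Wt=cloud(t).reshape(-1,3);Ws=cloud(s).reshape(-1,3)
def sel(W,b): 
    m=(W[:,0]>b[0])&(W[:,0]<b[1])&(W[:,1]>b[2])&(W[:,1]<b[3])&(W[:,2]>b[4])&(W[:,2]<b[5]); return W[m]
def rect(n,P):
    if len(P)<5: print(n,len(P));return
    r=cv2.minAreaRect((P[:,:2]*1000).astype(np.float32)); print(n,len(P),'c',np.round(r[0],1),'sz',np.round(r[1],1),'ang',round(r[2],1),'z',np.percentile(P[:,2],[5,50,95]).round(4))
for nm,W in(('top',Wt),('scene',Ws)):
    print(nm)
    rect('table',sel(W,(.45,.6,-.3,.2,-.02,.01)))
    rect('plate top',sel(W,(.58,.75,-.02,.15,.066,.09)))
    rect('plate all',sel(W,(.58,.75,-.02,.15,.03,.09)))
    rect('board top',sel(W,(.4,.6,-.5,-.22,.125,.2)))
    rect('board',sel(W,(.4,.6,-.5,-.22,.06,.2)))
    rect('standfoot',sel(W,(.4,.6,-.5,-.22,.005,.045)))
    rect('rod',sel(W,(.42,.56,-.18,.05,.04,.09)))
    rect('rodupper',sel(W,(.42,.56,-.18,.05,.065,.09)))
    rect('cradlefoot',sel(W,(.42,.56,-.18,.05,.005,.02)))
    rect('tube',sel(W,(.42,.58,.15,.4,.05,.15)))
    rect('tubefoot',sel(W,(.42,.58,.15,.4,.006,.02)))
    rect('oiler',sel(W,(.54,.65,.33,.47,.03,.15)))
    rect('tin',sel(W,(.52,.62,-.2,-.08,.012,.04)))
    rect('loupe',sel(W,(.6,.69,.2,.3,.015,.04)))
```

```text
[[-0.     0.397  0.918]
 [-0.001  0.918 -0.397]
 [-1.    -0.001  0.   ]]
top
table 6721 c [525. -50.] sz [500. 150.] ang 90.0 z [-0.0046 -0.001   0.0049]
plate top 158 c [636.8  72.9] sz [107.9  14. ] ang 82.5 z [0.0682 0.073  0.0765]
plate all 303 c [650.7  70.6] sz [108.8  41.8] ang 82.2 z [0.0343 0.0681 0.076 ]
board top 166 c [ 503.5 -352.7] sz [  8.7 119.3] ang 2.9 z [0.1313 0.146  0.1499]
board 303 c [ 503.5 -352.7] sz [  8.7 119.3] ang 2.9 z [0.0683 0.1337 0.1494]
standfoot 787 c [ 498.5 -361.9] sz [198.2 278.6] ang 0.8 z [0.0054 0.0092 0.0384]
rod 269 c [484.9 -61.6] sz [ 29.4 165.8] ang 6.9 z [0.0537 0.0636 0.0717]
rodupper 93 c [486.  -75.7] sz [ 24.3 133.2] ang 2.4 z [0.0654 0.0675 0.0744]
cradlefoot 323 c [506.3 -81.3] sz [145.3 106.3] ang 89.2 z [0.0053 0.0074 0.0135]
tube 285 c [498.3 301. ] sz [92.6 33.9] ang 86.5 z [0.0706 0.0998 0.1234]
tubefoot 679 c [501.7 311.3] sz [149.8  69.9] ang 80.2 z [0.0066 0.0091 0.013 ]
oiler 117 c [589.7 414.7] sz [23.5 33.1] ang 57.2 z [0.0341 0.0612 0.0831]
tin 285 c [ 578.3 -133.2] sz [57.4 58.5] ang 61.3 z [0.0181 0.0219 0.025 ]
loup
[... 469 characters left out ...]
0.1474]
standfoot 739 c [ 499.7 -361.9] sz [276.2 199.2] ang 90.0 z [0.0055 0.0134 0.0397]
rod 238 c [483.3 -69. ] sz [ 32.5 166.6] ang 6.9 z [0.0442 0.0612 0.0691]
rodupper 53 c [ 484.2 -103.4] sz [24.3 97.1] ang 0.9 z [0.0653 0.0668 0.075 ]
cradlefoot 294 c [498.3 -92. ] sz [143.7 138.2] ang 83.5 z [0.0054 0.0079 0.0184]
tube 131 c [498.3 291.7] sz [94.4 33.9] ang 79.7 z [0.0539 0.0774 0.1209]
tubefoot 228 c [518.3 303.2] sz [205.1 106.9] ang 80.1 z [0.0065 0.0095 0.0156]
oiler 86 c [588.2 405. ] sz [32.7 34.6] ang 69.5 z [0.0331 0.0543 0.0871]
tin 203 c [ 577.4 -135.7] sz [71.3 57.6] ang 70.5 z [0.0152 0.0212 0.0254]
loupe 35 c [636.8 240.9] sz [28.  35.5] ang 1.0 z [0.0158 0.0224 0.032 ]
```

```bash
cat >> h.py <<'E'
def plan(x,y,z,head,o=None):
    o=o or ctrl.get_obs()
    M=R.from_rotvec(o['tool_rot']).as_matrix()
    d=(np.array([x,y,z])-o['tcp_pos'])*1000
    h0=np.degrees(np.arctan2(M[1,1],M[0,1]))
    t=-((head-h0+90)%180-90)
    s=M.T@d
    print('head now %.1f q7 %.2f t %.2f F %s'%(h0,o['joint_positions'][6],o['time_s'],o['force'].round(1)))
    print('tcp',o['tcp_pos'].round(4),'SHIFT %.1f %.1f %.1f TURN %.1f  rows>=%d'%(*s,t,int(np.ceil(max(np.linalg.norm(d)/41.7,abs(t)/7.16)))))
E
python3 -c "
from h import *
plan(.5,.3,.235,2.9)
plan(.5,.0,.235,2.9)"
```

```text
head now 66.6 q7 -0.06 t 0.10 F [-0.5  0.6 -0.3]
tcp [0.2675 0.6193 0.2306] SHIFT -4.1 -200.9 340.0 TURN 63.7  rows>=10
head now 66.6 q7 -0.06 t 0.10 F [-0.5  0.6 -0.3]
tcp [0.2675 0.6193 0.2306] SHIFT -3.7 -476.3 459.0 TURN 63.7  rows>=16
```

```bash
python3 -m jog '-4 -25 42 7 1;-4 -50 85 14 1;-4 -75 127 21 1;-4 -100 170 28 1;-4 -125 212 35 1;-4 -150 255 42 1;-4 -175 297 49 1;-4 -201 340 56 1' 20; python3 -c "
from h import *
plan(.5,-.355,.235,2.9)"
```

```text
time_s: 0.77
tcp_pos: [0.4647, 0.3486, 0.2352]
tool_rot: [1.076, 1.289, -1.076]
force: [2.1, 0.1, 0.0]
opening: 0.0855
head now 10.3 q7 -0.39 t 0.77 F [2.1 0.1 0. ]
tcp [0.4647 0.3486 0.2352] SHIFT 0.3 -91.0 698.5 TURN 7.4  rows>=17
```

```bash
python3 -m jog '0 -5 41 3 1;0 -10 82 7 1;0 -15 123 7 1;0 -20 164 7 1;0 -25 205 7 1;0 -30 246 7 1;0 -35 287 7 1;0 -40 328 7 1' 20;python3 -m jog '0 -1 41 0 1;0 -2 82 0 1;0 -2 123 0 1;0 -2 164 0 1;0 -2 205 0 1;0 -2 246 0 1;0 -2 246 0 1;0 -2 246 0 1' 20; python3 -c "
from h import *
plan(.5,-.355,.235,2.9)
cam('top','pics/t1.png');cam('scene','pics/s1.png')
im=load('top')['image'];cv2.imwrite('pics/t1c.png',cv2.resize(im[110:260,300:450],None,fx=4,fy=4,interpolation=cv2.INTER_CUBIC))
im=load('scene')['image'];cv2.imwrite('pics/s1c.png',cv2.resize(im[170:330,220:380],None,fx=3.7,fy=3.7,interpolation=cv2.INTER_CUBIC))
"
```

```text
time_s: 1.43
tcp_pos: [0.4847, 0.0188, 0.2353]
tool_rot: [1.162, 1.239, -1.162]
force: [1.0, -0.4, -0.7]
opening: 0.0854
time_s: 2.1
tcp_pos: [0.4979, -0.2278, 0.235]
tool_rot: [1.165, 1.236, -1.167]
force: [0.3, 1.0, -0.5]
opening: 0.0856
head now 3.3 q7 0.63 t 2.10 F [ 0.3  1.  -0.5]
tcp [ 0.4979 -0.2278  0.235 ] SHIFT 0.1 -5.3 127.1 TURN 0.4  rows>=4
```

View pics/t1c.png

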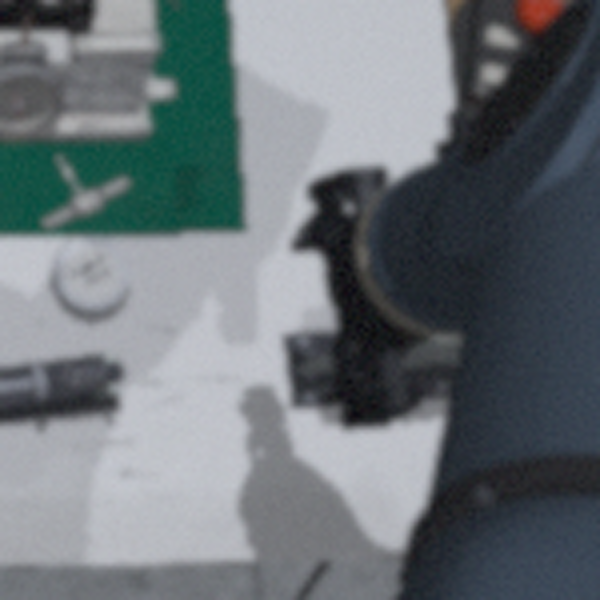

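View pics/s1c.png

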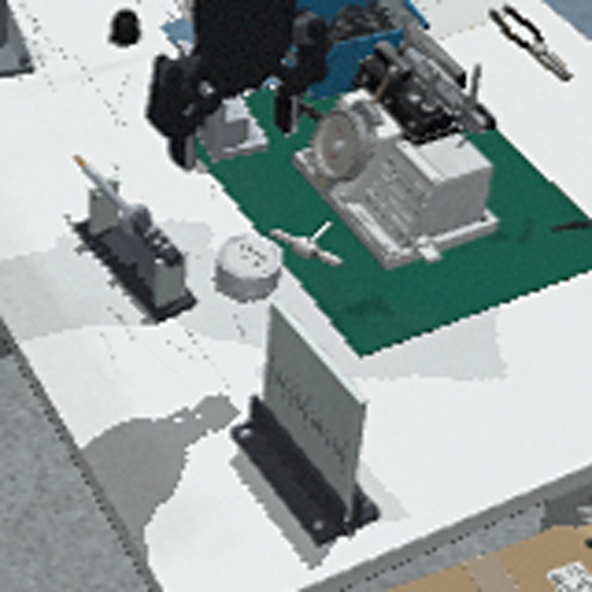

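Run:
```python
from h import *
for n in('scene','top'):
    W=cloud(load(n)).reshape(-1,3)
    for x0,x1 in((.42,.49),(.51,.58)):
        m=(W[:,0]>x0)&(W[:,0]<x1)&(abs(W[:,1]+.228)<.1)&(W[:,2]>.23)&(W[:,2]<.29)
        P=W[m]
        print(n,len(P))
        for z in np.arange(.235,.29,.01):
            Q=P[(P[:,2]>z)&(P[:,2]<z+.01)]
            if len(Q)>2: print(' z%.3f n%d x %s y %s'%(z,len(Q),np.percentile(Q[:,0],[2,98]).round(4),np.percentile(Q[:,1],[2,50,98]).round(4)))
```

```text
scene 73
 z0.245 n7 x [0.4483 0.4569] y [-0.2401 -0.2381 -0.2356]
 z0.255 n18 x [0.442  0.4552] y [-0.2416 -0.238  -0.2252]
 z0.265 n23 x [0.4401 0.4554] y [-0.2416 -0.2356 -0.2231]
 z0.275 n18 x [0.4407 0.4544] y [-0.2423 -0.2383 -0.2301]
 z0.285 n7 x [0.4393 0.4555] y [-0.2426 -0.2394 -0.2214]
scene 82
 z0.245 n11 x [0.5393 0.5459] y [-0.2357 -0.2303 -0.215 ]
 z0.255 n20 x [0.5384 0.5525] y [-0.2371 -0.2303 -0.2157]
 z0.265 n18 x [0.5378 0.5547] y [-0.2354 -0.2308 -0.2162]
 z0.275 n24 x [0.5387 0.5532] y [-0.2363 -0.2279 -0.2151]
 z0.285 n8 x [0.5398 0.5548] y [-0.237  -0.2314 -0.2202]
top 29
 z0.245 n3 x [0.4511 0.4555] y [-0.2169 -0.2166 -0.2165]
 z0.255 n8 x [0.4454 0.4547] y [-0.2213 -0.2172 -0.2166]
 z0.265 n10 x [0.4436 0.4549] y [-0.2214 -0.2203 -0.2162]
 z0.275 n5 x [0.4427 0.4543] y [-0.224  -0.2172 -0.2163]
 z0.285 n3 x [0.4389 0.4481] y [-0.2216 -0.221  -0.2152]
top 35
 z0.245 n8 x [0.5412 0.546 ] y [-0.2242 -0.2151 -0.2111]
 z0.255 n9 x [0.5411 0.5539] y [-0.2213 -0.214  -0.2103]
 z0.265 n8 x [0.541  0.5528] y [-0.216  -0.2125 -0.211 ]
 z0.275 n7 x [0.5411 0.5465] y [-0.2124 -0.2111 -0.2106]
 z0.285 n3 x [0.5483 0.5521] y [-0.21   -0.2089 -0.2087]
```

```bash
python3 -c "
from h import *
plan(.501,-.361,.235,2.6)
plan(.501,-.361,.112,2.6)"
```

```text
head now 3.7 q7 0.63 t 2.20 F [ 0.1 -0.3  0. ]
tcp [ 0.4987 -0.224   0.2349] SHIFT -0.3 -6.4 136.8 TURN 1.1  rows>=4
head now 3.7 q7 0.63 t 2.20 F [ 0.1 -0.3  0. ]
tcp [ 0.4987 -0.224   0.2349] SHIFT 122.7 -6.3 137.0 TURN 1.1  rows>=5
```

```bash
python3 -m jog '0 -2 40 0 0.6;0 -4 80 1 0.6;0 -6 120 1 0.6;0 -6 136 1 0.6;30 -6 136 1 0.6;60 -6 136 1 0.6;60 -6 136 1 0.6;60 -6 136 1 0.6' 20; python3 -c "
from h import *
cam('scene','pics/s2.png');cam('top','pics/t2.png')
plan(.501,-.358,.112,2.6)
for n,f,s in(('scene',3.7,(170,330,230,390)),('top',4,(130,260,330,450))):
    im=load(n)['image'];cv2.imwrite('pics/%s2c.png'%n,cv2.resize(im[s[0]:s[1],s[2]:s[3]],None,fx=f,fy=f,interpolation=cv2.INTER_CUBIC))
    W=cloud(load(n)).reshape(-1,3)
    for x0,x1 in((.44,.495),(.51,.57)):
        P=W[(W[:,0]>x0)&(W[:,0]<x1)&(abs(W[:,1]+.36)<.05)&(W[:,2]>.19)&(W[:,2]<.22)]
        if len(P): print(n,len(P),np.percentile(P[:,0],[2,98]).round(4),np.percentile(P[:,1],[2,50,98]).round(4))
"
```

```text
time_s: 2.87
tcp_pos: [0.5016, -0.3586, 0.1744]
tool_rot: [1.174, 1.236, -1.174]
force: [0.2, -0.6, 0.1]
opening: 0.051
head now 2.7 q7 0.87 t 2.97 F [0.1 0.4 0.8]
tcp [ 0.5026 -0.3603  0.1769] SHIFT 64.9 -1.5 -2.4 TURN 0.1  rows>=2
scene 51 [0.4603 0.4752] [-0.3739 -0.37   -0.3592]
scene 67 [0.5248 0.5395] [-0.3722 -0.3647 -0.3482]
top 28 [0.4644 0.4774] [-0.3537 -0.3482 -0.3465]
top 31 [0.5285 0.543 ] [-0.361  -0.3463 -0.343 ]
```

View pics/scene2c.png

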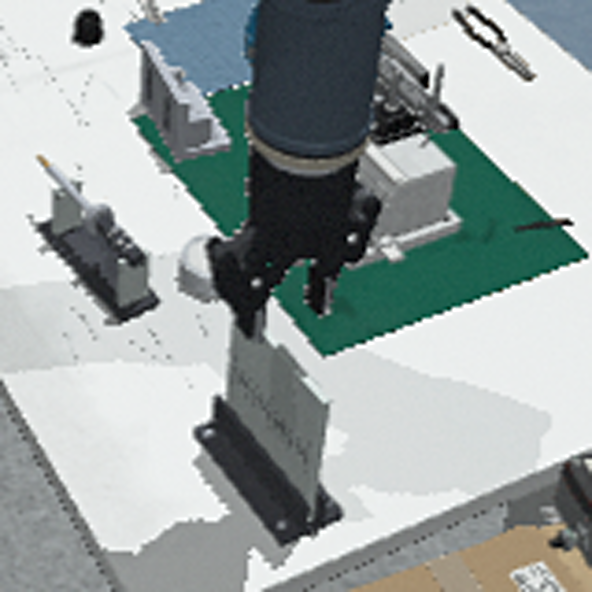

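The fingers straddle the board's top, with tips near (247,335) and (320,310) in the crop. Going down to grip it.

```bash
python3 -m jog '35 0 -1 0 0.6;65 0 -1 0 0.6;65 0 -1 0 0.6;65 0 -1 0 0;65 0 -1 0 0;65 0 -1 0 0;65 0 -1 0 0;65 0 -1 0 0' 60; python3 -m jog '-30 0 0 0 0;-60 0 0 0 0;-90 0 0 0 0;-90 0 0 0 0' ; python3 -c "
from h import *
plan(.57,.068,.2,-7.5)
cam('scene','pics/s3.png')
im=load('scene')['image'];cv2.imwrite('pics/s3c.png',cv2.resize(im[170:330,230:390],None,fx=3.7,fy=3.7,interpolation=cv2.INTER_CUBIC))
"
```

```text
time_s: 3.63
tcp_pos: [0.5025, -0.361, 0.1127]
tool_rot: [1.175, 1.227, -1.174]
force: [-0.5, -0.1, 6.9]
opening: 0.0073
time_s: 3.97
tcp_pos: [0.5033, -0.3625, 0.2073]
tool_rot: [1.175, 1.22, -1.173]
force: [0.8, -1.4, -2.6]
opening: 0.0072
head now 2.6 q7 0.85 t 3.97 F [ 0.8 -1.4 -2.6]
tcp [ 0.5033 -0.3625  0.2073] SHIFT 5.4 86.1 -427.1 TURN 10.1  rows>=11
```

View pics/s3c.png

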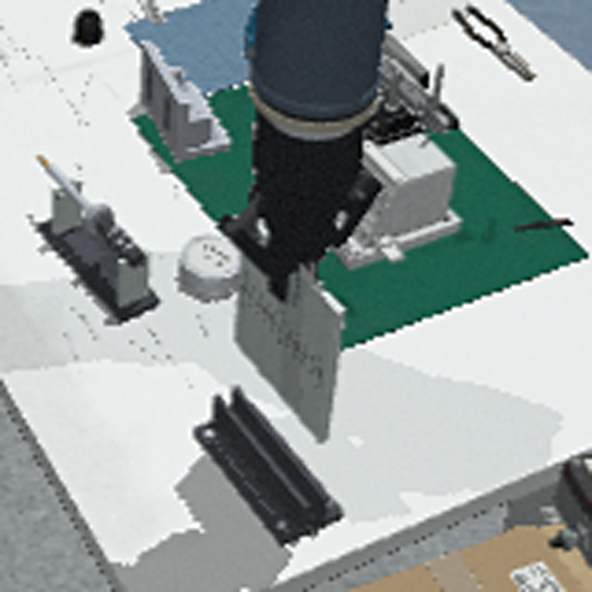

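Board gripped and lifted; its lower edge is clear of the stand. Carrying it to the plate.

```bash
python3 -c "
from h import *
plan(.599,.070,.2075,-7.5)
plan(.599,.070,.1085,-7.5)"
```

```text
head now 2.6 q7 0.85 t 4.02 F [-0.4  0.7 -3.2]
tcp [ 0.5027 -0.3616  0.2045] SHIFT -4.1 115.9 -426.8 TURN 10.1  rows>=11
head now 2.6 q7 0.85 t 4.02 F [-0.4  0.7 -3.2]
tcp [ 0.5027 -0.3616  0.2045] SHIFT 94.9 115.3 -427.2 TURN 10.1  rows>=11
```

```bash
python3 -m jog '0 10 -35 0 0;0 20 -70 1 0;0 30 -105 2 0;0 40 -140 4 0;0 50 -175 5 0;0 60 -210 6 0;0 70 -245 7 0;0 80 -280 8 0' ; python3 -m jog '0 15 -35 1 0;0 30 -70 2 0;0 45 -110 2 0;0 55 -135 2 0;0 58 -140 2 0;0 58 -140 2 0';  python3 -c "
from h import *
plan(.599,.070,.1085,-7.5)"
```

```text
time_s: 4.68
tcp_pos: [0.5681, -0.0747, 0.1999]
tool_rot: [1.278, 1.164, -1.279]
force: [0.8, -0.6, -2.0]
opening: 0.0072
time_s: 5.18
tcp_pos: [0.6395, 0.0606, 0.199]
tool_rot: [1.3, 1.149, -1.301]
force: [0.1, -0.5, -2.7]
opening: 0.0072
head now -7.1 q7 0.00 t 5.18 F [ 0.1 -0.5 -2.7]
tcp [0.6395 0.0606 0.199 ] SHIFT 90.6 -41.2 -4.3 TURN 0.4  rows>=3
```

```bash
python3 -m jog '0 -30 -4 0 0;0 -41 -4 0 0;0 -41 -4 0 0;30 -41 -4 0 0;60 -41 -4 0 0;60 -41 -4 0 0;60 -41 -4 0 0;60 -41 -4 0 0';  python3 -c "
from h import *
cam('top','pics/t4.png');cam('scene','pics/s4.png')
plan(.599,.070,.1085,-7.5)
im=load('scene')['image'];cv2.imwrite('pics/s4c.png',cv2.resize(im[120:260,210:350],None,fx=4.2,fy=4.2,interpolation=cv2.INTER_CUBIC))
im=load('top')['image'];cv2.imwrite('pics/t4c.png',cv2.resize(im[120:240,200:320],None,fx=4.8,fy=4.8,interpolation=cv2.INTER_CUBIC))
"
```

```text
time_s: 5.85
tcp_pos: [0.5999, 0.0652, 0.1416]
tool_rot: [1.305, 1.144, -1.304]
force: [-0.1, -0.4, -2.5]
opening: 0.0072
head now -7.4 q7 0.02 t 5.95 F [ 0.2 -0.2 -2.4]
tcp [0.6003 0.0658 0.1421] SHIFT 33.6 -1.9 -4.0 TURN 0.1  rows>=1
```

View pics/s4c.png

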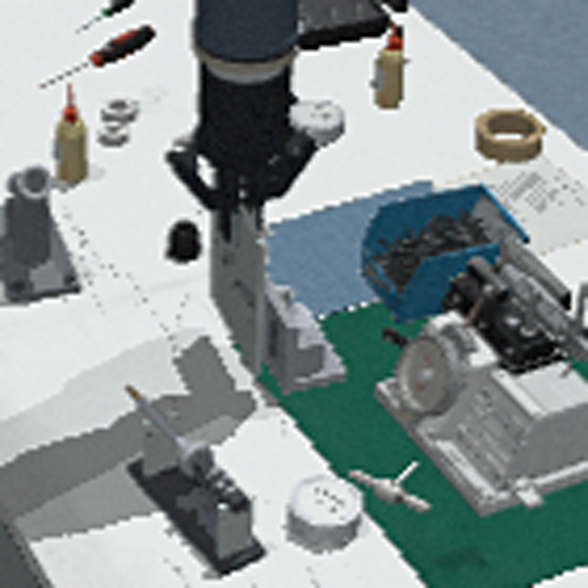

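View pics/t4c.png

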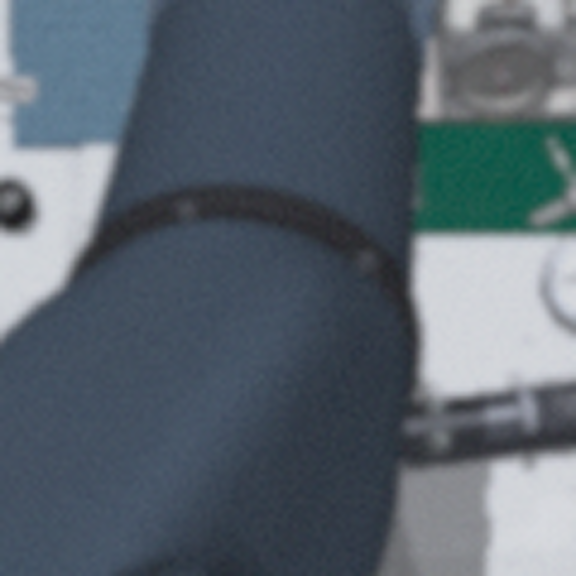

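Run:
```python
from h import *
W=cloud(load('scene')).reshape(-1,3)
P=W[(W[:,0]>.55)&(W[:,0]<.625)&(W[:,1]>-.02)&(W[:,1]<.15)&(W[:,2]>.085)&(W[:,2]<.13)]
r=cv2.minAreaRect((P[:,:2]*1000).astype(np.float32));print(len(P),r)
P=W[(W[:,0]>.55)&(W[:,0]<.625)&(W[:,1]>-.02)&(W[:,1]<.15)&(W[:,2]>.025)&(W[:,2]<.17)]
print(len(P),np.percentile(P[:,2],[0,1,5]), np.percentile(P[:,1],[0,2,98,100]))
```

```text
128 ((595.7788696289062, 63.91041564941406), (121.2930908203125, 9.254639625549316), 85.5350112915039)
401 [0.02604353 0.0329581  0.04213221] [0.00230648 0.00543238 0.11965889 0.12401267]
```

```bash
python3 -m jog '20 -1 -5 0 0;30 -1 -5 0 0;34 -1 -5 0 0;34 -1 -5 0 0;35 -1 -5 0 0;36 -1 -5 0 0;37 -1 -5 0 0;37 -1 -5 0 0';  python3 -c "
from h import *
plan(.599,.070,.104,-7.5)"
```

```text
time_s: 6.62
tcp_pos: [0.5996, 0.0715, 0.1047]
tool_rot: [1.305, 1.145, -1.302]
force: [-1.0, 0.0, 6.0]
opening: 0.0076
head now -7.4 q7 0.04 t 6.62 F [-1.  0.  6.]
tcp [0.5996 0.0715 0.1047] SHIFT 0.7 -0.4 1.5 TURN 0.1  rows>=1
```

```bash
python3 -m jog '-1 0 0 0 0.3;-1 0 0 0 0.3;-1 0 0 0 0.3;-1 0 0 0 0.3;-1 3 0 0 0.3;-1 6 0 0 0.3;-1 9 0 0 0.3;-1 12 0 0 0.3' 20;python3 -m jog '0 3 0 0 0.3;0 6 0 0 0.3;0 9 0 0 0.3;0 12 0 0 0.3;0 15 0 0 0.3;0 18 0 0 0.3;0 21 0 0 0.3;0 21 0 0 0.3' 20; python3 -c "
from h import *
plan(.599,.070,.104,-7.5)
cam('scene','pics/s5.png')
im=load('scene')['image'];cv2.imwrite('pics/s5c.png',cv2.resize(im[120:260,210:350],None,fx=4.2,fy=4.2,interpolation=cv2.INTER_CUBIC))
"
```

```text
time_s: 7.28
tcp_pos: [0.6111, 0.07, 0.1042]
tool_rot: [1.303, 1.146, -1.303]
force: [-0.6, 0.6, 0.7]
opening: 0.0256
time_s: 7.95
tcp_pos: [0.6322, 0.0672, 0.1043]
tool_rot: [1.303, 1.145, -1.303]
force: [0.2, 0.7, 0.2]
opening: 0.0256
head now -7.4 q7 0.04 t 7.95 F [0.2 0.7 0.2]
tcp [0.6322 0.0672 0.1043] SHIFT 0.3 -33.2 1.5 TURN 0.1  rows>=1
```

View pics/s5c.png

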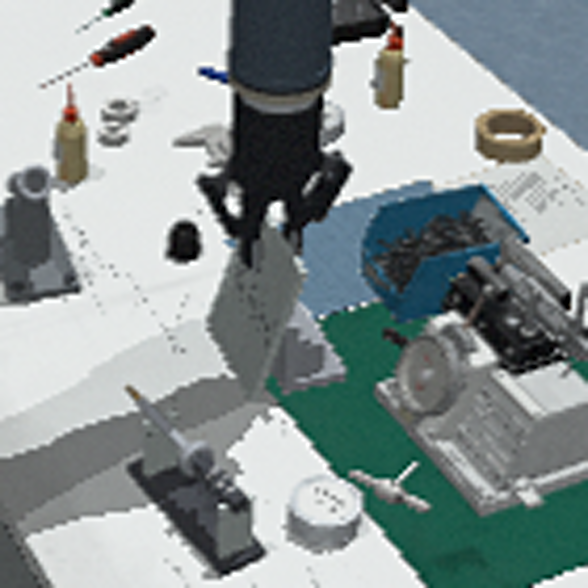

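Board is tilting as planned, held between the fingers; its foot's near corner is at about (258,393) in the crop. I'll continue forward until it rests on the plate, then open.

```bash
python3 -m jog '0 3 0 0 0.35;0 6 0 0 0.35;0 9 0 0 0.4;0 12 0 0 0.45;0 14 0 0 0.5;0 15 0 0 0.55;0 15 0 0 0.55;0 15 0 0 0.55' 20; python3 -c "
from h import *
plan(.599,.070,.104,-7.5)
cam('scene','pics/s6.png')
im=load('scene')['image'];cv2.imwrite('pics/s6c.png',cv2.resize(im[120:260,210:350],None,fx=4.2,fy=4.2,interpolation=cv2.INTER_CUBIC))
"
```

```text
time_s: 8.67
tcp_pos: [0.6463, 0.0654, 0.1042]
tool_rot: [1.303, 1.146, -1.303]
force: [-0.2, -0.1, -0.1]
opening: 0.0468
head now -7.4 q7 0.04 t 8.67 F [-0.2 -0.1 -0.1]
tcp [0.6463 0.0654 0.1042] SHIFT 0.2 -47.5 1.5 TURN 0.1  rows>=2
```

View pics/s6c.png

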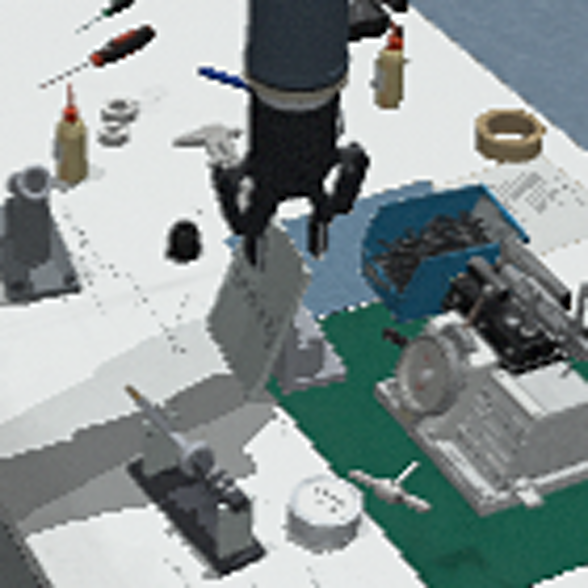

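Board leans; fingers look clear on both sides. Lift straight up slowly, then fast.

```bash
python3 -m jog '0 0 0 0 0.6;-8 0 0 0 0.6;-20 0 0 0 0.6;-35 0 0 0 0.6;-65 0 0 0 0.6;-95 0 0 0 0.6;-95 0 0 0 0.6' 20; python3 -m jog '0 -41 0 0 0.6;0 -82 10 0 0.6;0 -122 30 0 0.6;0 -150 60 0 0.6;0 -150 90 0 0.6;0 -150 120 0 0.6;0 -150 140 0 0.6;0 -150 140 0 0.6'; python3 -c "
from h import *
plan(.48,-.106,.1,6.9)
cam('scene','pics/s7.png');cam('top','pics/t7.png')
a=load('scene')['image'][110:270,190:350];b=load('top')['image'][110:270,180:340]
cv2.imwrite('pics/c7.png',np.hstack([cv2.resize(i,(400,400),interpolation=cv2.INTER_CUBIC) for i in(a,b)]))
for n in('scene','top'):
  W=cloud(load(n)).reshape(-1,3)
  for z0,z1 in((.015,.03),(.03,.05),(.05,.07),(.085,.1),(.1,.13)):
    P=W[(W[:,0]>.56)&(W[:,0]<(.63 if z1<.08 else .7))&(W[:,1]>-.02)&(W[:,1]<.15)&(W[:,2]>z0)&(W[:,2]<z1)]
    if len(P)>10: print(n,z0,z1,len(P),cv2.minAreaRect((P[:,:2]*1000).astype(np.float32)))
"
```

```text
time_s: 9.3
tcp_pos: [0.6494, 0.0647, 0.2066]
tool_rot: [1.309, 1.139, -1.296]
force: [0.2, 0.1, 0.5]
opening: 0.051
time_s: 9.97
tcp_pos: [0.4791, -0.0589, 0.201]
tool_rot: [1.308, 1.14, -1.306]
force: [-0.4, -1.1, -0.4]
opening: 0.0516
head now -7.7 q7 0.18 t 9.97 F [-0.4 -1.1 -0.4]
tcp [ 0.4791 -0.0589  0.201 ] SHIFT 101.1 7.0 46.4 TURN -14.6  rows>=3
scene 0.015 0.03 84 ((605.3148803710938, 69.96607971191406), (36.50456237792969, 122.34234619140625), 5.62035608291626)
scene 0.03 0.05 106 ((613.7056274414062, 68.07756042480469), (31.54722785949707, 119.56034851074219), 0.2893849015235901)
scene 0.05 0.07 107 ((615.942138671875, 69.29785919189453), (23.373258590698242, 124.82286071777344), 0.07894956320524216)
scene 0.085 0.1 62 ((627.063232421875, 59.42983627319336), (104.31659698486328, 11.761093139648438), 83.10188293457031)
scene 0.1 0.13 140 ((637.5745849609375, 58.338172912597656), (109.9670181274414, 21.993289947509766), 81.85320281982422)
top 0.015 0.03 95 ((605.7380981445312, 77.80369567871094), (114.4584732055664, 8.39704704284668), 82.17807006835938)
top 0.03 0.05 139 ((610.864501953125, 75.80188751220703), (117.15888977050781, 10.464517593383789), 81.49803924560547)
top 0.05 0.07 160 ((618.3711547851562, 74.8341293334961), (117.05809020996094, 12.118412971496582), 83.82235717773438)
top 0.085 0.1 125 ((629.0486450195312, 73.31640625), (117.0875244140625, 8.577351570129395), 83.15070343017578)
top 0.1 0.13 264 ((640.0999145507812, 71.85248565673828), (117.55982971191406, 20.817548751831055), 81.074462890625)
```

View pics/c7.png

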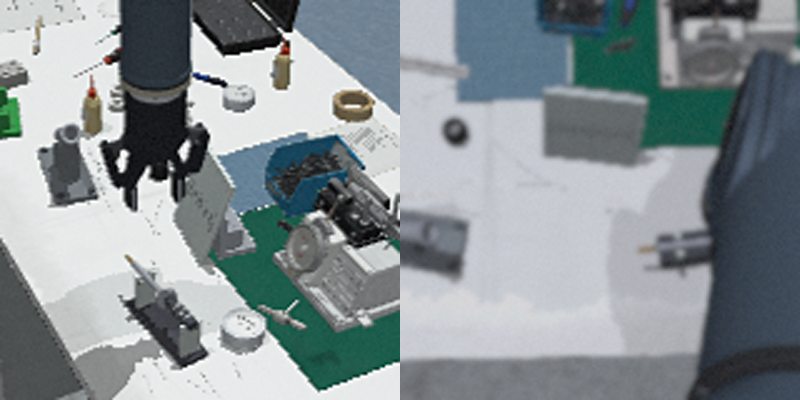

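Board leans about 20° and is centred on the plate to within about 1 mm. In the crop, its edges are at (215,155)-(212,268) in the scene view. Now the rod's position.

Run:
```python
from h import *
# initial top frame was overwritten; use current scene & s cloud
for n,off in(('scene',(.0025,.0015)),('top',(-.001,-.0045))):
    W=cloud(load(n)).reshape(-1,3)+np.array([*off,0])
    P=W[(W[:,0]>.45)&(W[:,0]<.53)&(W[:,1]>-.18)&(W[:,1]<.05)&(W[:,2]>.05)&(W[:,2]<.09)]
    for y in np.arange(-.16,.05,.015):
        Q=P[(P[:,1]>y)&(P[:,1]<y+.015)]
        if len(Q)>3:print(n,'y%.3f'%y,len(Q),np.percentile(Q[:,0],[2,50,98]).round(4),'z',np.percentile(Q[:,2],[50,95]).round(4))
    if len(P): print(P[:,1].min(),P[:,1].max())
plan(.4913,-.1204,.09,6.9)
```

```text
scene y-0.160 16 [0.4795 0.4921 0.5027] z [0.0587 0.0656]
scene y-0.145 31 [0.4801 0.4906 0.5075] z [0.0627 0.068 ]
scene y-0.130 21 [0.4844 0.4882 0.4991] z [0.0649 0.0703]
scene y-0.115 19 [0.4831 0.486  0.4986] z [0.0634 0.067 ]
scene y-0.100 39 [0.4747 0.4853 0.5018] z [0.0645 0.0749]
scene y-0.085 9 [0.475  0.4821 0.4956] z [0.0701 0.0739]
scene y-0.070 10 [0.4816 0.4841 0.4902] z [0.0614 0.0657]
scene y-0.055 11 [0.478  0.4816 0.4849] z [0.0629 0.0659]
scene y-0.040 29 [0.467  0.4781 0.4937] z [0.06   0.0658]
scene y-0.025 8 [0.4743 0.4776 0.4895] z [0.06  0.065]
scene y-0.010 7 [0.4731 0.4774 0.4798] z [0.0629 0.0658]
scene y0.005 6 [0.4745 0.476  0.4794] z [0.0585 0.0646]
-0.15083381643837532 0.018460812369618093
top y-0.070 15 [0.4799 0.4828 0.4859] z [0.0629 0.0654]
top y-0.055 15 [0.4772 0.4803 0.4861] z [0.0621 0.0655]
top y-0.040 36 [0.4655 0.4799 0.4925] z [0.0618 0.0643]
top y-0.025 15 [0.4745 0.4774 0.4808] z [0.0627 0.0652]
top y-0.010 12 [0.4746 0.4775 0.4807] z [0.0629 0.0651]
top y0.005 9 [0.4725 0.4753 0.4782] z [0.0604 0.0628]
-0.06843736767049298 0.01597233076600062
head now -7.5 q7 0.18 t 10.07 F [ 0.4  0.3 -0.5]
tcp [ 0.4799 -0.0549  0.2003] SHIFT 110.3 19.7 63.6 TURN -14.4  rows>=4
```

```bash
python3 -m jog '0 7 20 -5 0.6;0 14 40 -10 0.6;30 20 64 -14 0.6;60 20 64 -14 0.6;100 20 64 -14 0.6;100 20 64 -14 0.6;100 20 64 -14 0.6;100 20 64 -14 0.6'; python3 -c "
from h import *
plan(.4913,-.121,.041,6.9)
cam('scene','pics/s8.png')
a=load('scene')['image'][180:280,200:320]
cv2.imwrite('pics/c8.png',cv2.resize(a,(720,600),interpolation=cv2.INTER_CUBIC))
"
```

```text
time_s: 10.73
tcp_pos: [0.4922, -0.1197, 0.1008]
tool_rot: [1.123, 1.261, -1.122]
force: [-0.0, -0.2, 0.8]
opening: 0.0512
head now 6.7 q7 0.61 t 10.73 F [-0.  -0.2  0.8]
tcp [ 0.4922 -0.1197  0.1008] SHIFT 59.8 -1.1 1.2 TURN -0.2  rows>=2
```

View pics/c8.png

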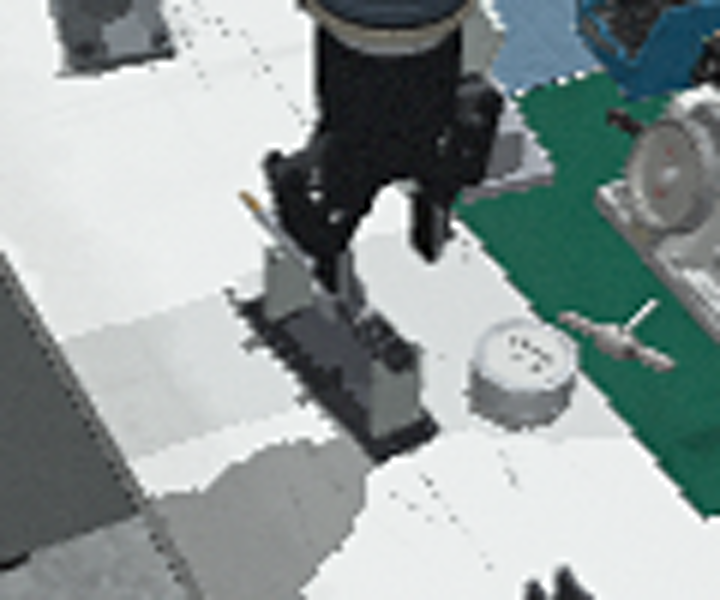

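```bash
python3 -m jog '30 -1 1 0 0.6;60 -1 1 0 0.6;60 -1 1 0 0.6;60 -1 1 0 0;60 -1 1 0 0;60 -1 1 0 0;60 -1 1 0 0;60 -1 1 0 0' 30; python3 -m jog '-15 0 0 0 0;-30 0 0 0 0;-60 0 0 0 0;-60 0 0 0 0;-60 0 0 0 0' ; python3 -c "
from h import *
plan(.4913,-.121,.041,6.9)
cam('scene','pics/s9.png')
a=load('scene')['image'][180:280,200:320]
cv2.imwrite('pics/c9.png',cv2.resize(a,(720,600),interpolation=cv2.INTER_CUBIC))
"
```

```text
time_s: 11.45
tcp_pos: [0.4918, -0.1215, 0.0413]
tool_rot: [1.125, 1.259, -1.121]
force: [-1.0, 0.9, 11.0]
opening: 0.0133
time_s: 11.87
tcp_pos: [0.4918, -0.1215, 0.1015]
tool_rot: [1.125, 1.258, -1.12]
force: [0.9, -0.3, -2.3]
opening: 0.0135
head now 6.7 q7 0.62 t 11.87 F [ 0.9 -0.3 -2.3]
tcp [ 0.4918 -0.1215  0.1015] SHIFT 60.5 -0.7 -0.6 TURN -0.2  rows>=2
```

View pics/c9.png

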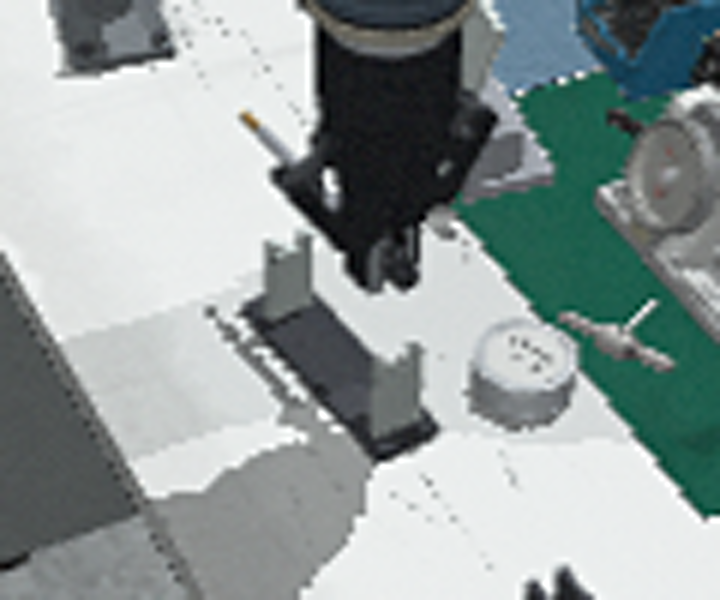

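```bash
python3 -m jog '0 0 -40 0 0;0 0 -80 0 0;15 0 -113 0 0;30 0 -113 0 0;45 0 -113 0 0;48 0 -113 0 0;48 0 -113 0 0;48 0 -113 0 0'; python3 -c "
from h import *
plan(.4913,-.121,.041,6.9)
cam('scene','pics/s10.png')
a=load('scene')['image'][160:260,190:310]
cv2.imwrite('pics/c10.png',cv2.resize(a,(720,600),interpolation=cv2.INTER_CUBIC))
"
```

```text
time_s: 12.58
tcp_pos: [0.4773, -0.0096, 0.0513]
tool_rot: [1.124, 1.262, -1.125]
force: [1.8, 0.3, -1.8]
opening: 0.0135
head now 6.6 q7 0.47 t 12.58 F [ 1.8  0.3 -1.8]
tcp [ 0.4773 -0.0096  0.0513] SHIFT 10.4 1.1 112.3 TURN -0.3  rows>=3
```

View pics/c10.png

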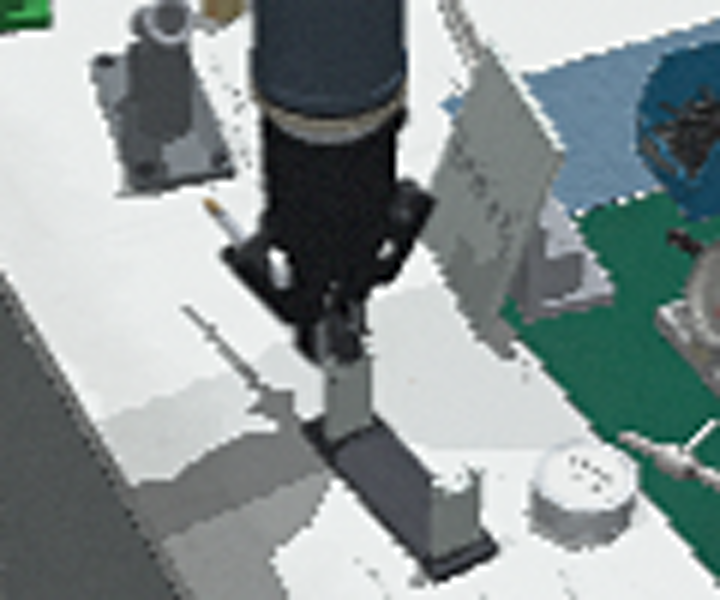

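```bash
python3 -m jog '2 0 0 0 0;4 0 0 0 0;6 0 0 0 0;7 0 0 0 0;7 0 0 0 0';python3 -m jog '2 0 0 0 0;4 0 0 0 0;6 0 0 0 0;6 0 0 0 0'
cat > ang.py <<'E'
from h import *
import sys
o=ctrl.get_obs()
cam('scene','pics/ang_%d.png'%(o['time_s']*100))
c=load('scene');W=cloud(c)+np.array([.0025,.0015,0])
M=R.from_rotvec(o['tool_rot']).as_matrix();g=o['tcp_pos']-.019*M[:,0]
ax=-M[:,2]
P=W.reshape(-1,3);d=P-g
a=d@ax;l=d@M[:,1];z=d[:,2]
m=(a>45)&0 if 0 else (a>.048)&(a<.15)&(abs(l)<.012)&(g[2]+z>.02)&(z<.1)
for s in np.arange(.045,.15,.012):
    k=m&(a>s)&(a<s+.012)
    if k.sum()>2: print('a %.3f n%d lat %.4f z %.4f'%(s+.006,k.sum(),np.median(l[k]),np.median(z[k])))
pf=np.polyfit(a[m],z[m],1) if m.sum()>8 else [0,0]
print('n',m.sum(),'pitch deg',np.degrees(np.arctan(pf[0])),'amax',a[m].max() if m.any() else 0,'tcp',o['tcp_pos'].round(4),'F',o['force'].round(1),o['time_s'])
E
python3 ang.py
```

```text
time_s: 13.05
tcp_pos: [0.4774, -0.0093, 0.0442]
tool_rot: [1.124, 1.261, -1.124]
force: [2.0, 0.5, -2.7]
opening: 0.0134
time_s: 13.38
tcp_pos: [0.4774, -0.0086, 0.0387]
tool_rot: [1.124, 1.262, -1.122]
force: [-1.9, 1.6, 11.5]
opening: 0.0133
a 0.111 n5 lat 0.0008 z -0.0161
a 0.135 n3 lat 0.0030 z -0.0223
n 13 pitch deg -12.310342258481391 amax 0.142252377716179 tcp [ 0.4774 -0.0086  0.0387] F [-1.9  1.6 11.5] 13.3833
```

```bash
python3 -m jog '2 0 0 0 0;4 0 0 0 0;5 0 0 0 0;5 0 0 0 0;5 0 0 0 0'; python3 ang.py; python3 -c "
from h import *
a=load('scene')['image'][160:260,190:310]
cv2.imwrite('pics/c11.png',cv2.resize(a,(720,600),interpolation=cv2.INTER_CUBIC))"
```

```text
time_s: 13.85
tcp_pos: [0.4774, -0.0086, 0.034]
tool_rot: [1.124, 1.262, -1.122]
force: [-1.7, 2.8, 13.1]
opening: 0.0132
n 1 pitch deg 0.0 amax 0.10994997775291335 tcp [ 0.4774 -0.0086  0.034 ] F [-1.7  2.8 13.1] 13.85
```

View pics/c11.png

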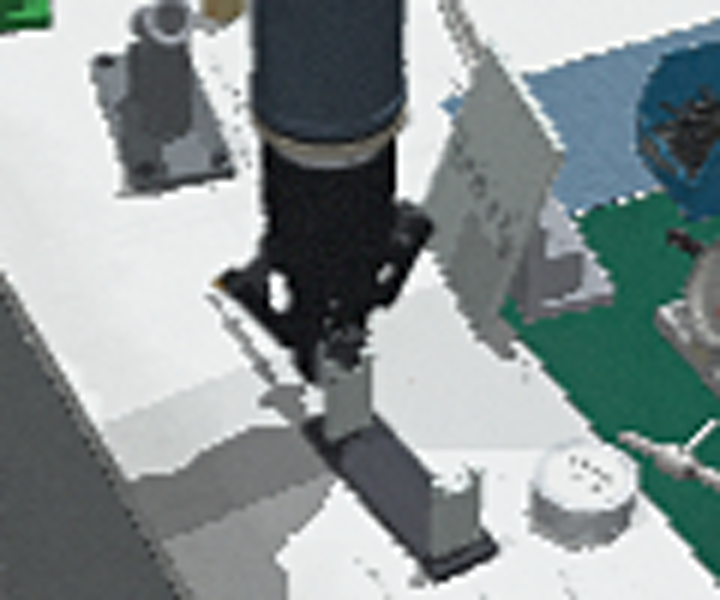

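```bash
python3 -m jog '-40 0 0 0 0;-80 0 0 0 0;-120 0 0 0 0;-140 0 -30 4 0;-140 0 -60 8 0;-140 0 -60 16 0;-140 0 -60 16 0'; python3 ang.py; python3 -c "
from h import *
c=cam('top','pics/t12.png');s=load('scene')
a=s['image'][120:220,180:300];b=c['image'][160:240,150:246]
cv2.imwrite('pics/c12.png',np.hstack([cv2.resize(a,(400,333),interpolation=cv2.INTER_CUBIC),cv2.resize(b,(400,333),interpolation=cv2.INTER_CUBIC)]))
print(px2w(c,192.4,202,zw=.115)+[-.001,-.0045,0],px2w(s,217.5,163.3,zw=.115)+[.0025,.0015,0])
"
```

```text
time_s: 14.48
tcp_pos: [0.4699, 0.0525, 0.1734]
tool_rot: [1.331, 1.127, -1.33]
force: [-1.2, -0.5, -1.1]
opening: 0.0134
n 7 pitch deg 0.0 amax 0.12996300598539673 tcp [0.4699 0.0525 0.1734] F [-1.2 -0.5 -1.1] 14.4833
[0.49255438 0.25360057 0.115     ] [0.49170923 0.25523995 0.115     ]
```

View pics/c12.png

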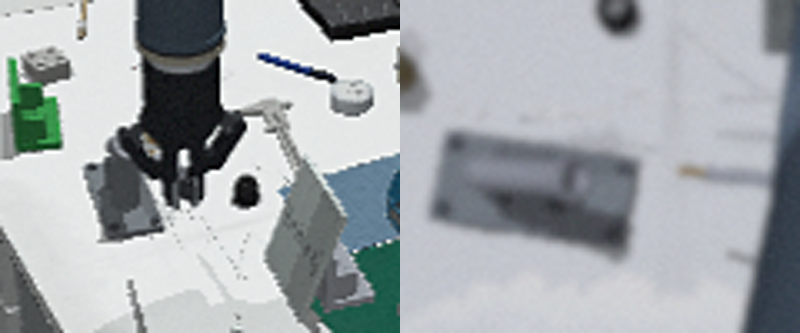

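```bash
cat > ang2.py <<'E'
from h import *
import sys
n=sys.argv[1]; off=dict(scene=(.0025,.0015,0),top=(-.001,-.0045,0))[n]
o=ctrl.get_obs()
if len(sys.argv)>2: cam(n,'pics/%s_%d.png'%(n,o['time_s']*100))
P=cloud(load(n)).reshape(-1,3)+np.array(off)
M=R.from_rotvec(o['tool_rot']).as_matrix();g=o['tcp_pos']-.019*M[:,0];ax=-M[:,2]
d=P-g;a=d@ax;l=d@M[:,1];z=d[:,2]
m=(a>.035)&(a<.15)&(abs(l)<.014)&(z<.03)&(z>-.11)&(P[:,2]>.03)
for s in np.arange(.035,.15,.012):
    k=m&(a>s)&(a<s+.012)
    if k.sum()>2: print('a %.3f n%d lat %.4f z %.4f'%(np.median(a[k]),k.sum(),np.median(l[k]),np.median(z[k])))
print('n',m.sum(),'amax',a[m].max() if m.any() else 0,'tcp',o['tcp_pos'].round(4),'head',np.degrees(np.arctan2(M[1,1],M[0,1])).round(1),'F',o['force'].round(1),o['time_s'])
E
python3 ang2.py top
```

```text
a 0.077 n12 lat -0.0001 z -0.0204
a 0.089 n16 lat -0.0011 z -0.0254
a 0.101 n15 lat 0.0001 z -0.0289
a 0.112 n11 lat -0.0003 z -0.0330
a 0.124 n8 lat -0.0003 z -0.0362
a 0.133 n4 lat -0.0007 z -0.0428
n 66 amax 0.13487182291141064 tcp [0.4699 0.0503 0.1731] head -9.2 F [-0.1 -1.2 -1.6] 14.5833
```

```bash
cat >> h.py <<'E'
O=np.array([.492,.2545,.115]);HD=80.2;TI=.6;L=.1415;GO=.0215
def ins(d,zt,p,lat=0):
    """d,zt mm of tip in tube frame, p deg pitch; lat mm along world lateral (tool y)"""
    h=np.array([np.cos(np.radians(HD)),np.sin(np.radians(HD)),0]);k=np.array([0,0,1.]);w=np.array([h[1],-h[0],0])
    xh=np.cos(TI)*h-np.sin(TI)*k; zh=np.sin(TI)*h+np.cos(TI)*k
    T=O+d/1000*xh+zt/1000*zh+lat/1000*w
    p=np.radians(p); P=T-L*(np.cos(p)*h-np.sin(p)*k)
    t=P-GO*k
    print('d',d,'tcp',t.round(4),end=' | ');plan(*t,HD-90)
E
python3 -c "
from h import *
ins(-18,-6,20)"
```

```text
d -18 tcp [0.4663 0.1055 0.1471] | head now -9.2 q7 -0.00 t 14.58 F [-0.1 -1.2 -1.6]
tcp [0.4699 0.0503 0.1731] SHIFT 25.9 -12.4 -54.0 TURN 0.6  rows>=2
```

```bash
python3 -m jog '0 -12 -15 0 0;0 -12 -30 0 0;10 -12 -45 1 0;20 -12 -54 1 0;26 -12 -54 1 0;26 -12 -54 1 0;26 -12 -54 1 0;26 -12 -54 1 0'; python3 ang2.py top 1; python3 -c "
from h import *
c=load('top');s=cam('scene')
a=s['image'][130:200,190:274];b=c['image'][175:235,165:237]
cv2.imwrite('pics/c13.png',np.hstack([cv2.resize(a,(400,333),interpolation=cv2.INTER_CUBIC),cv2.resize(b,(400,333),interpolation=cv2.INTER_CUBIC)]))
ins(-18,-6,20)
"
```

```text
time_s: 15.25
tcp_pos: [0.4674, 0.1043, 0.1474]
tool_rot: [1.342, 1.117, -1.342]
force: [0.2, -0.8, -0.6]
opening: 0.0134
a 0.113 n9 lat -0.0013 z -0.0336
a 0.125 n9 lat -0.0001 z -0.0377
a 0.132 n3 lat -0.0001 z -0.0411
a 0.149 n8 lat -0.0045 z -0.0613
n 29 amax 0.14992495755033344 tcp [0.4674 0.1043 0.1474] head -10.4 F [ 0.2 -0.8 -0.6] 15.25
d -18 tcp [0.4663 0.1055 0.1471] | head now -10.4 q7 -0.10 t 15.35 F [ 0.9  0.1 -0.5]
tcp [0.4676 0.1049 0.1477] SHIFT 0.5 -1.4 -0.4 TURN -0.6  rows>=1
```

View pics/c13.png

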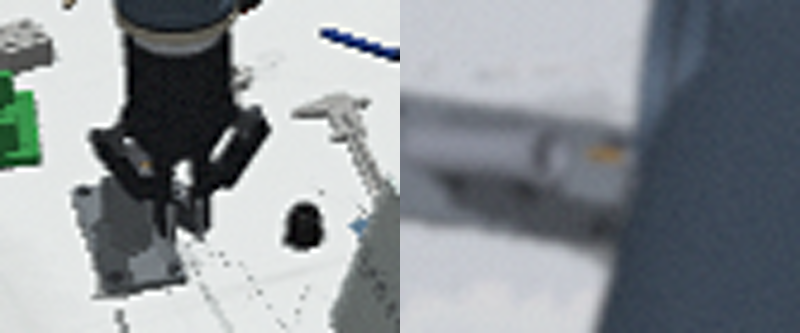

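```bash
python3 -c "
from h import *
c=load('top')
b=c['image'][188:218,172:212]
b=cv2.convertScaleAbs(b,alpha=1.5,beta=-30)
cv2.imwrite('pics/c14.png',cv2.resize(b,(800,600),interpolation=cv2.INTER_CUBIC))
W=cloud(c)
P=(W.reshape(-1,3))+np.array([-.001,-.0045,0])
m=(P[:,0]>.45)&(P[:,0]<.54)&(P[:,1]>.23)&(P[:,1]<.36)&(P[:,2]>.055)
Q=P[m]
for y in np.arange(.23,.36,.01):
    k=Q[(Q[:,1]>y)&(Q[:,1]<y+.01)]
    if len(k)>3: print('%.3f'%(y+.005),len(k),np.percentile(k[:,0],[3,97]).round(4),np.mean(np.percentile(k[:,0],[3,97])).round(4),k[:,2].max().round(4))
"
```

```text
0.235 7 [0.4876 0.4938] 0.4907 0.1276
0.255 39 [0.4799 0.5064] 0.4931 0.1222
0.265 44 [0.4783 0.5049] 0.4916 0.1271
0.275 25 [0.4819 0.5063] 0.4941 0.1233
0.285 37 [0.4806 0.5128] 0.4967 0.1128
0.295 29 [0.4834 0.5114] 0.4974 0.1069
0.305 27 [0.4884 0.5127] 0.5006 0.1003
0.315 26 [0.4901 0.5136] 0.5019 0.0934
0.325 25 [0.4913 0.5143] 0.5028 0.0861
0.335 24 [0.4926 0.5155] 0.504 0.0782
0.345 5 [0.4962 0.512 ] 0.5041 0.072
```

View pics/c14.png

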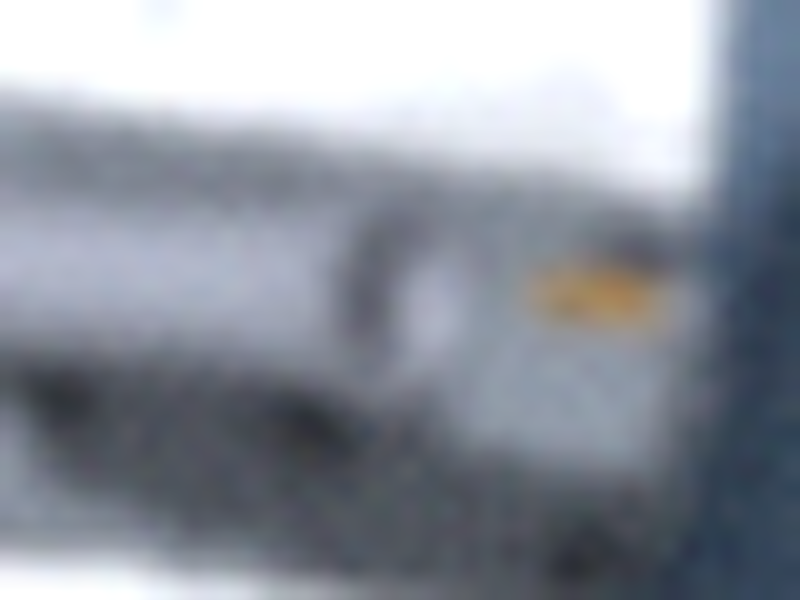

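Tip end is at (535,293) and the mouth's centre at about (400,295) in the crop, so the tip is about 3 mm to +x of the axis. This agrees with the planned correction. I'll apply it and enter.

```bash
sed -i 's/HD=80.2/HD=80.5/' h.py; python3 -m jog '0 -1.5 0 -0.9 0;0 -1.5 0 -0.9 0;0 -1.5 0 -0.9 0'; python3 -c "
from h import *
ins(-18,-6,20)
ins(0,-3,20)
ins(20,1,20)
"
```

```text
time_s: 15.6
tcp_pos: [0.4658, 0.1059, 0.1475]
tool_rot: [1.33, 1.127, -1.329]
force: [0.1, -1.0, -1.1]
opening: 0.0134
d -18 tcp [0.467  0.1054 0.1471] | head now -9.5 q7 -0.09 t 15.60 F [ 0.1 -1.  -1.1]
tcp [0.4658 0.1059 0.1475] SHIFT 0.4 1.3 0.4 TURN 0.0  rows>=1
d 0 tcp [0.4698 0.1217 0.1394] | head now -9.5 q7 -0.09 t 15.60 F [ 0.1 -1.  -1.1]
tcp [0.4658 0.1059 0.1475] SHIFT 8.1 1.3 -16.2 TURN 0.0  rows>=1
d 20 tcp [0.4729 0.1402 0.1314] | head now -9.5 q7 -0.09 t 15.60 F [ 0.1 -1.  -1.1]
tcp [0.4658 0.1059 0.1475] SHIFT 16.1 1.3 -34.9 TURN 0.0  rows>=1
```

```bash
python3 -m jog '4 1 -8 0 0;8 1 -16 0 0;12 1 -25 0 0;16 1 -35 0 0;16 1 -35 0 0;16 1 -35 0 0'; python3 ang2.py top 1; python3 -c "
from h import *
c=load('top')
b=c['image'][188:218,172:212]
b=cv2.convertScaleAbs(b,alpha=1.5,beta=-30)
cv2.imwrite('pics/c15.png',cv2.resize(b,(800,600),interpolation=cv2.INTER_CUBIC))
ins(20,1,20)
ins(42,3,20)
ins(42,1,34.4)
"
```

```text
time_s: 16.1
tcp_pos: [0.4724, 0.1412, 0.1307]
tool_rot: [1.328, 1.128, -1.33]
force: [-0.4, -0.9, -2.0]
opening: 0.0135
a 0.140 n18 lat -0.0050 z -0.0369
a 0.146 n19 lat -0.0023 z -0.0423
n 37 amax 0.1493536864906122 tcp [0.4724 0.1412 0.1307] head -9.4 F [-0.4 -0.9 -2. ] 16.1
d 20 tcp [0.4729 0.1402 0.1314] | head now -9.4 q7 -0.13 t 16.15 F [-0.  -0.6 -1.2]
tcp [0.4725 0.1405 0.131 ] SHIFT -0.4 0.4 0.2 TURN 0.1  rows>=1
d 42 tcp [0.4761 0.1592 0.1207] | head now -9.4 q7 -0.13 t 16.15 F [-0.  -0.6 -1.2]
tcp [0.4725 0.1405 0.131 ] SHIFT 10.3 0.5 -19.1 TURN 0.1  rows>=1
d 42 tcp [0.4785 0.1741 0.1506] | head now -9.4 q7 -0.13 t 16.15 F [-0.  -0.6 -1.2]
tcp [0.4725 0.1405 0.131 ] SHIFT -19.6 0.5 -34.1 TURN 0.1  rows>=1
```

View pics/c15.png

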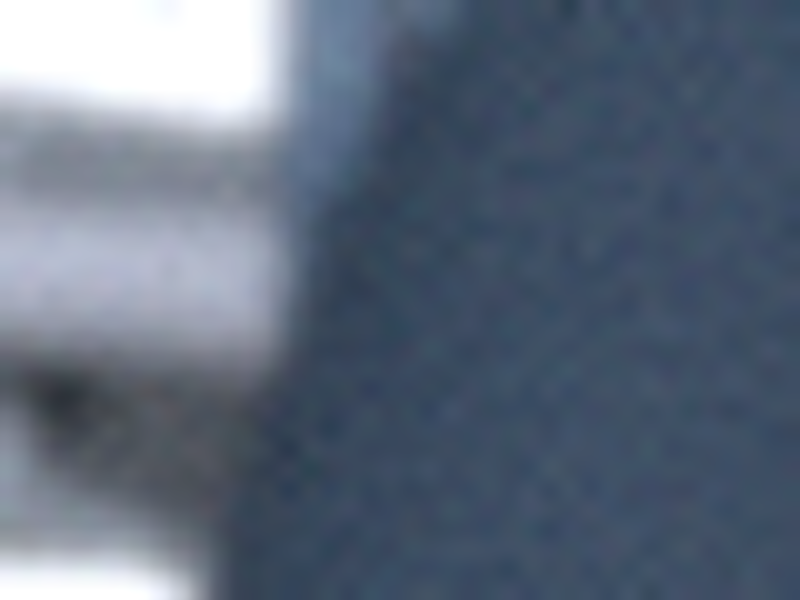

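```bash
python3 -m jog '3 0 -5 0 0;5 0 -10 0 0;8 0 -15 0 0;9 0 -17 0 0;9 0 -17 0 0'; python3 -c "
from h import *
s=cam('scene')
a=s['image'][135:195,195:275]
cv2.imwrite('pics/c16.png',cv2.resize(a,(800,600),interpolation=cv2.INTER_CUBIC))
print(ctrl.get_obs()['moment'])
ins(42,3,20)
for p in (24,28,32,35): ins(42,2,p)
"
```

```text
time_s: 16.57
tcp_pos: [0.4753, 0.1577, 0.1219]
tool_rot: [1.329, 1.127, -1.33]
force: [-0.1, -0.3, -2.3]
opening: 0.0135
[-0.11932214  0.03444001 -0.01600676]
d 42 tcp [0.4761 0.1592 0.1207] | head now -9.4 q7 -0.14 t 16.62 F [ 0.6  0.3 -1.5]
tcp [0.4753 0.1574 0.122 ] SHIFT 1.4 0.5 -1.9 TURN 0.1  rows>=1
d 42 tcp [0.4766 0.1623 0.129 ] | head now -9.4 q7 -0.14 t 16.62 F [ 0.6  0.3 -1.5]
tcp [0.4753 0.1574 0.122 ] SHIFT -6.9 0.5 -5.1 TURN 0.1  rows>=1
d 42 tcp [0.4773 0.1666 0.1379] | head now -9.4 q7 -0.14 t 16.62 F [ 0.6  0.3 -1.5]
tcp [0.4753 0.1574 0.122 ] SHIFT -15.8 0.5 -9.4 TURN 0.1  rows>=1
d 42 tcp [0.4781 0.1714 0.1464] | head now -9.4 q7 -0.14 t 16.62 F [ 0.6  0.3 -1.5]
tcp [0.4753 0.1574 0.122 ] SHIFT -24.4 0.5 -14.3 TURN 0.1  rows>=1
d 42 tcp [0.4788 0.1755 0.1526] | head now -9.4 q7 -0.14 t 16.62 F [ 0.6  0.3 -1.5]
tcp [0.4753 0.1574 0.122 ] SHIFT -30.6 0.5 -18.4 TURN 0.1  rows>=1
```

View pics/c16.png

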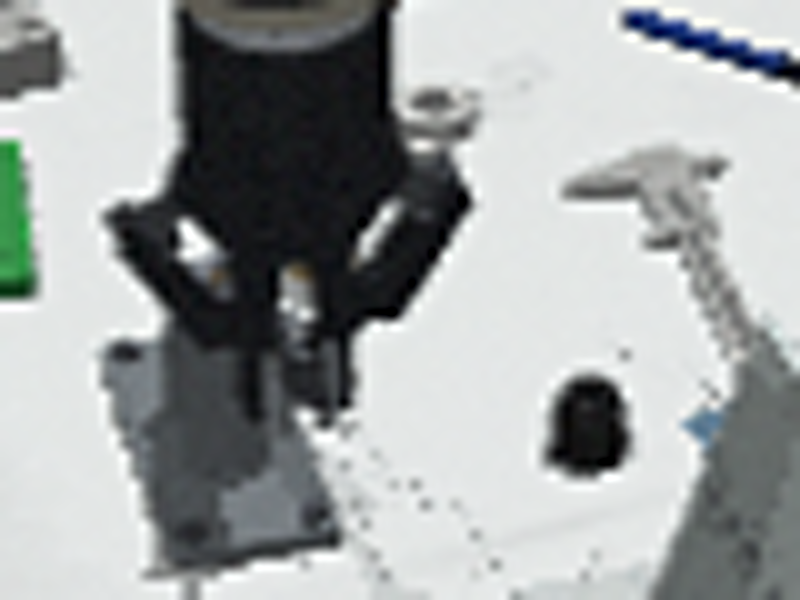

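```bash
python3 -m jog '-3 0 -3 0 0;-7 0 -5 0 0;-11 0 -7 0 0;-16 0 -9 0 0;-16 0 -9 0 0'; python3 -c "
from h import *
print(ctrl.get_obs()['moment'])"; python3 -m jog '-4 0 -2 0 0;-8 0 -5 0 0;-12 0 -7 0 0;-14 0 -8 0 0;-14 0 -8 0 0';python3 -c "
from h import *
s=cam('scene')
a=s['image'][135:195,195:275]
cv2.imwrite('pics/c17.png',cv2.resize(a,(800,600),interpolation=cv2.INTER_CUBIC))
print(ctrl.get_obs()['moment'])
for p in (32,34.4): ins(42,2,p)
for d in (50,60,70,80,90,92): ins(d,0,34.4)
"
```

```text
time_s: 17.03
tcp_pos: [0.4773, 0.1665, 0.1393]
tool_rot: [1.331, 1.127, -1.328]
force: [-0.9, -1.6, -1.9]
opening: 0.0138
[-0.67204954  0.21293867  0.06890709]
time_s: 17.45
tcp_pos: [0.4785, 0.1744, 0.1528]
tool_rot: [1.33, 1.127, -1.329]
force: [0.9, -2.7, -2.3]
opening: 0.0132
[-0.40622206  0.07892588  0.01348362]
d 42 tcp [0.4781 0.1714 0.1464] | head now -9.4 q7 -0.21 t 17.50 F [ 0.3 -1.4 -2.3]
tcp [0.4784 0.1743 0.1525] SHIFT 6.1 0.2 2.8 TURN 0.1  rows>=1
d 42 tcp [0.4786 0.1747 0.1514] | head now -9.4 q7 -0.21 t 17.50 F [ 0.3 -1.4 -2.3]
tcp [0.4784 0.1743 0.1525] SHIFT 1.2 0.2 -0.4 TURN 0.1  rows>=1
d 50 tcp [0.4795 0.18   0.1452] | head now -9.4 q7 -0.21 t 17.50 F [ 0.3 -1.4 -2.3]
tcp [0.4784 0.1743 0.1525] SHIFT 7.3 0.2 -5.9 TURN 0.1  rows>=1
d 60 tcp [0.4809 0.1882 0.1396] | head now -9.4 q7 -0.21 t 17.50 F [ 0.3 -1.4 -2.3]
tcp [0.4784 0.1743 0.1525] SHIFT 13.0 0.2 -14.1 TURN 0.1  rows>=1
d 70 tcp [0.4823 0.1963 0.1339] | head now -9.4 q7 -0.21 t 17.50 F [ 0.3 -1.4 -2.3]
tcp [0.4784 0.1743 0.1525] SHIFT 18.6 0.2 -22.4 TURN 0.1  rows>=1
d 80 tcp [0.4836 0.2045 0.1283] | head now -9.4 q7 -0.21 t 17.50 F [ 0.3 -1.4 -2.3]
tcp [0.4784 0.1743 0.1525] SHIFT 24.3 0.2 -30.6 TURN 0.1  rows>=1
d 90 tcp [0.485  0.2126 0.1226] | head now -9.4 q7 -0.21 t 17.50 F [ 0.3 -1.4 -2.3]
tcp [0.4784 0.1743 0.1525] SHIFT 29.9 0.2 -38.9 TURN 0.1  rows>=2
d 92 tcp [0.4853 0.2142 0.1215] | head now -9.4 q7 -0.21 t 17.50 F [ 0.3 -1.4 -2.3]
tcp [0.4784 0.1743 0.1525] SHIFT 31.1 0.2 -40.5 TURN 0.1  rows>=2
```

View pics/c17.png

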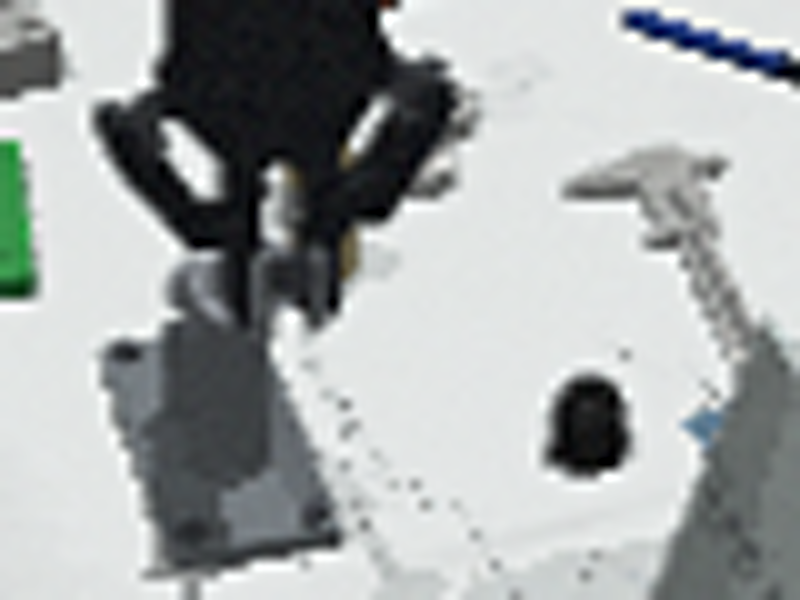

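```bash
python3 -m jog '3 0 -4 0 0;6 0 -8 0 0;9 0 -12.5 0 0;12 0 -16.5 0 0;14 0 -20 0 0;14 0 -20 0 0'; python3 -c "
from h import *
print(ctrl.get_obs()['moment'])"; python3 -m jog '3 0 -4 0 0;6 0 -8 0 0;9 0 -12.5 0 0;12 0 -17 0 0;13 0 -18 0 0;13 0 -18 0 0'; python3 -c "
from h import *
print(ctrl.get_obs()['moment'])
for d in (90,95,100): ins(d,0,34.4)"
```

```text
time_s: 18.0
tcp_pos: [0.4813, 0.1947, 0.1375]
tool_rot: [1.328, 1.128, -1.33]
force: [0.1, -0.2, -2.8]
opening: 0.0133
[-0.36947037 -0.01717309  0.04080898]
time_s: 18.5
tcp_pos: [0.4844, 0.2121, 0.1249]
tool_rot: [1.329, 1.127, -1.329]
force: [-0.1, -0.8, -2.9]
opening: 0.0135
[-0.12487241  0.0602448   0.0161244 ]
d 90 tcp [0.485  0.2126 0.1226] | head now -9.4 q7 -0.24 t 18.50 F [-0.1 -0.8 -2.9]
tcp [0.4844 0.2121 0.1249] SHIFT 2.3 0.5 -0.6 TURN 0.1  rows>=1
d 95 tcp [0.4857 0.2167 0.1198] | head now -9.4 q7 -0.24 t 18.50 F [-0.1 -0.8 -2.9]
tcp [0.4844 0.2121 0.1249] SHIFT 5.1 0.5 -4.8 TURN 0.1  rows>=1
d 100 tcp [0.4864 0.2207 0.117 ] | head now -9.4 q7 -0.24 t 18.50 F [-0.1 -0.8 -2.9]
tcp [0.4844 0.2121 0.1249] SHIFT 7.9 0.5 -8.9 TURN 0.1  rows>=1
```

Going very well, low forces. Push home in small steps.

```bash
python3 -m jog '1.5 0 -2 0 0;3 0 -4 0 0;4.5 0 -6 0 0;6 0 -8 0 0;6 0 -8 0 0'; python3 -m jog '1 0 -1 0 0;2 0 -2.5 0 0;2 0 -2.5 0 0'; python3 -c "
from h import *
s=cam('scene')
a=s['image'][135:195,195:275]
cv2.imwrite('pics/c18.png',cv2.resize(a,(800,600),interpolation=cv2.INTER_CUBIC))
print(ctrl.get_obs()['moment'])
ins(100,0,34.4)"
```

```text
time_s: 18.92
tcp_pos: [0.4858, 0.2198, 0.1191]
tool_rot: [1.33, 1.127, -1.329]
force: [1.4, -0.8, -1.2]
opening: 0.0135
time_s: 19.17
tcp_pos: [0.4863, 0.222, 0.1172]
tool_rot: [1.33, 1.127, -1.33]
force: [-0.8, 0.2, 0.2]
opening: 0.0133
[ 0.00772782 -0.01398198 -0.00896053]
d 100 tcp [0.4864 0.2207 0.117 ] | head now -9.5 q7 -0.24 t 19.22 F [-0.5  1.4 -1.4]
tcp [0.4863 0.222  0.1173] SHIFT 0.3 0.3 1.2 TURN 0.0  rows>=1
```

View pics/c18.png

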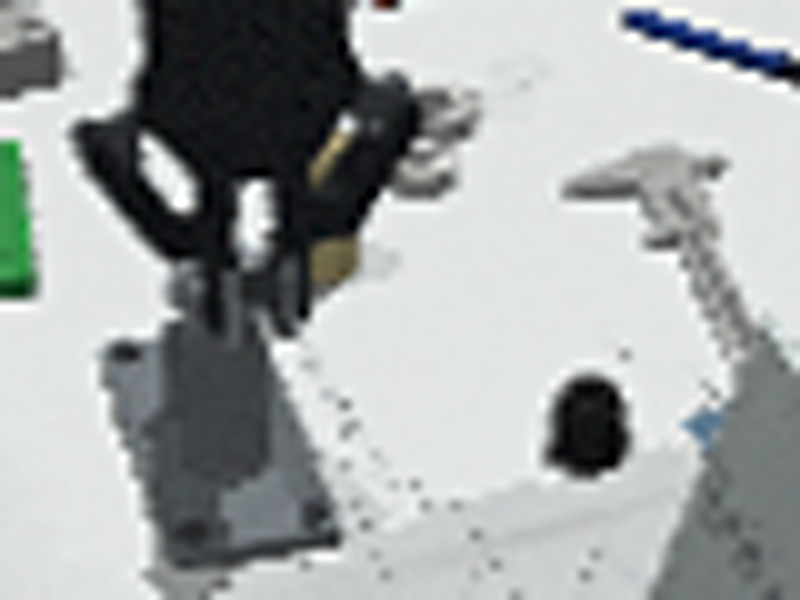

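```bash
python3 -m jog '0.6 0 -0.8 0 0;1.2 0 -1.6 0 0;1.2 0 -1.6 0 0'; python3 -m jog '0.6 0 -0.8 0 0;1.2 0 -1.6 0 0;1.2 0 -1.6 0 0';python3 -m jog '0.6 0 -0.8 0 0;1.2 0 -1.6 0 0;1.2 0 -1.6 0 0'
```

```text
time_s: 19.47
tcp_pos: [0.4865, 0.2233, 0.1161]
tool_rot: [1.33, 1.126, -1.33]
force: [0.8, -0.9, 0.4]
opening: 0.0133
time_s: 19.72
tcp_pos: [0.4867, 0.2232, 0.1156]
tool_rot: [1.33, 1.125, -1.332]
force: [-3.8, -7.0, 11.9]
opening: 0.0134
time_s: 19.97
tcp_pos: [0.4867, 0.223, 0.1151]
tool_rot: [1.33, 1.124, -1.334]
force: [-8.0, -14.0, 25.8]
opening: 0.0132
```

```bash
python3 -c "
from h import *
print(ctrl.get_obs()['moment'],ctrl.get_obs()['force'])"; python3 -m jog '-0.6 -0.7 0.8 0 0;-0.6 -0.7 0.8 0 0';python3 -c "
from h import *
print(ctrl.get_obs()['moment'],ctrl.get_obs()['force'])
s=cam('scene')
a=s['image'][150:180,205:245]
cv2.imwrite('pics/c19.png',cv2.resize(a,(800,600),interpolation=cv2.INTER_CUBIC))"
```

```text
[-2.62018602  1.68681591  0.20142318] [ -8.00811965 -14.01607431  25.77144586]
time_s: 20.13
tcp_pos: [0.4866, 0.2231, 0.1154]
tool_rot: [1.331, 1.123, -1.332]
force: [-3.2, -11.1, 16.7]
opening: 0.0136
[-2.14530893  0.78404668  0.04305351] [ -3.17973549 -11.08919824  16.71881196]
```

View pics/c19.png

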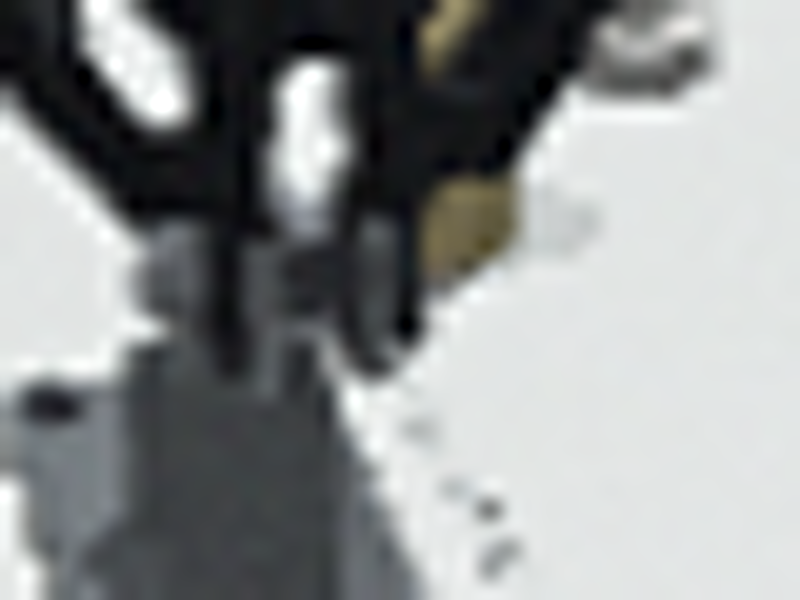

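Forces fit the collar seated on the rim. I'll draw it straight out; the tip's length then gives a check.

```bash
python3 -m jog '-3 0 4 0 0;-8 0 12 0 0;-16 0 23 0 0;-24 0 35 0 0;-32 0 47 0 0;-40 0 58 0 0;-40 0 58 0 0'; python3 -m jog '-8 0 12 0 0;-16 0 23 0 0;-24 0 35 0 0;-32 0 47 0 0;-38 0 56 0 0;-38 0 56 0 0'; python3 ang2.py top 1;python3 -c "
from h import *
s=cam('scene');c=load('top')
a=s['image'][110:190,190:286];b=c['image'][175:235,165:237]
cv2.imwrite('pics/c20.png',np.hstack([cv2.resize(a,(400,333),interpolation=cv2.INTER_CUBIC),cv2.resize(b,(400,333),interpolation=cv2.INTER_CUBIC)]))"
```

```text
time_s: 20.77
tcp_pos: [0.477, 0.1656, 0.1563]
tool_rot: [1.334, 1.124, -1.331]
force: [1.0, -0.8, -1.2]
opening: 0.0137
time_s: 21.27
tcp_pos: [0.4677, 0.1109, 0.1938]
tool_rot: [1.333, 1.124, -1.33]
force: [0.3, -0.7, -0.9]
opening: 0.0134
a 0.141 n4 lat -0.0048 z -0.1045
a 0.146 n19 lat 0.0020 z -0.1062
n 23 amax 0.14995269958456384 tcp [0.4677 0.1109 0.1938] head -9.6 F [ 0.3 -0.7 -0.9] 21.2667
```

View pics/c20.png

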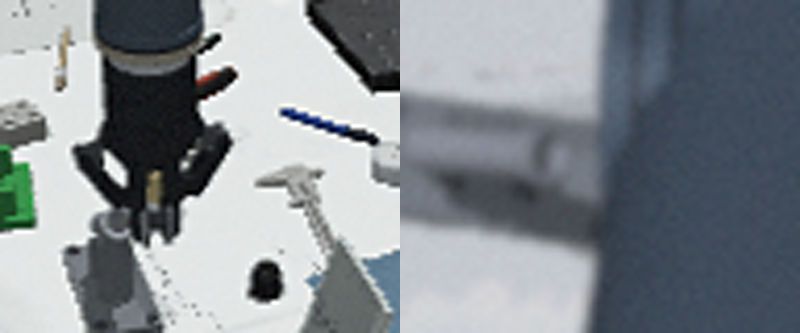

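```bash
python3 -m jog '-10 0 30 0 0;-10 0 60 0 0;-10 0 80 0 0;-10 0 80 0 0;-10 0 80 0 0'; python3 ang2.py top 1;python3 -c "
from h import *
c=load('top');b=c['image'][185:230,180:240]
cv2.imwrite('pics/c21.png',cv2.resize(b,(800,600),interpolation=cv2.INTER_CUBIC))"
```

```text
time_s: 21.78
tcp_pos: [0.4542, 0.0343, 0.2021]
tool_rot: [1.331, 1.126, -1.331]
force: [0.4, -0.2, -0.4]
opening: 0.0139
a 0.057 n4 lat -0.0017 z -0.0316
a 0.065 n17 lat -0.0004 z -0.0383
a 0.076 n15 lat 0.0004 z -0.0451
a 0.089 n14 lat 0.0000 z -0.0528
a 0.100 n11 lat -0.0005 z -0.0599
a 0.111 n4 lat 0.0002 z -0.0680
n 65 amax 0.11209930553351156 tcp [0.4542 0.0343 0.2021] head -9.5 F [ 0.4 -0.2 -0.4] 21.7833
```

View pics/c21.png

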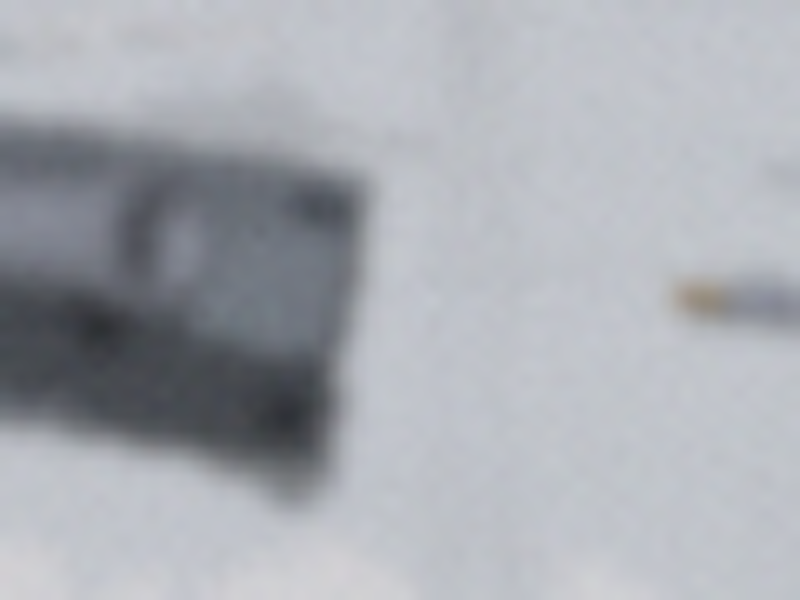

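Tip-to-grip length went from 141.5 to 133.4 mm, so the tip was pushed in by about 8 mm, confirming the collar was home. The crop shows the tip end at (685,297), clear of the mouth. Next I level the rod by lowering it into its own cradle.

```bash
python3 -c "
from h import *
plan(.4918,-.1215,.125,6.7)"
```

```text
head now -9.4 q7 -0.02 t 21.83 F [ 0.   0.4 -1.2]
tcp [0.4544 0.0353 0.202 ] SHIFT 76.9 62.7 148.5 TURN -16.1  rows>=5
```

```bash
python3 -m jog '0 15 37 -4 0;0 31 74 -8 0;0 47 111 -12 0;20 63 148 -16 0;50 63 148 -16 0;77 63 148 -16 0;77 63 148 -16 0;77 63 148 -16 0'; python3 -c "
from h import *
plan(.4918,-.1215,.09,6.7)
s=cam('scene')
a=s['image'][180:280,200:320]
cv2.imwrite('pics/c22.png',cv2.resize(a,(720,600),interpolation=cv2.INTER_CUBIC))"
```

```text
time_s: 22.5
tcp_pos: [0.4917, -0.1206, 0.1243]
tool_rot: [1.123, 1.265, -1.126]
force: [-1.1, -0.4, -0.2]
opening: 0.0133
head now 6.6 q7 0.65 t 22.50 F [-1.1 -0.4 -0.2]
tcp [ 0.4917 -0.1206  0.1243] SHIFT 34.3 0.1 1.0 TURN -0.1  rows>=1
```

View pics/c22.png

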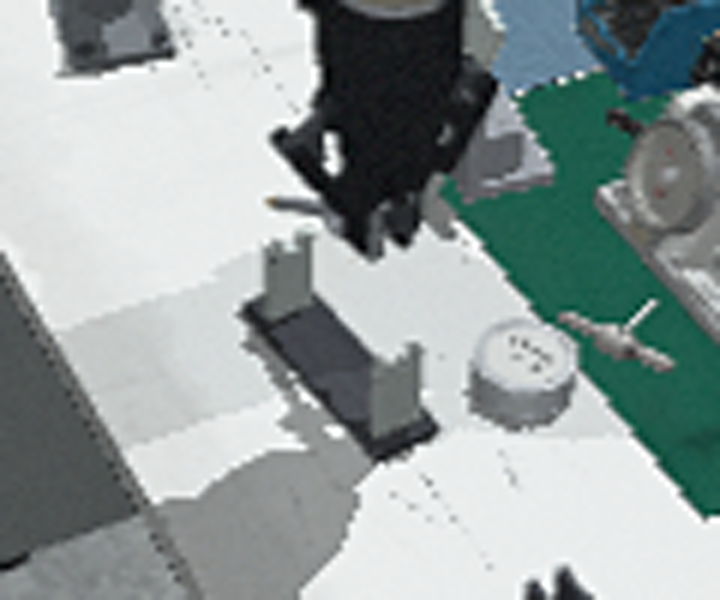

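```bash
python3 -m jog '15 0 1 0 0;30 0 1 0 0;35 0 1 0 0;40 0 1 0 0;44 0 1 0 0;44 0 1 0 0'; python3 -m jog '4 0 0 0 0;8 0 0 0 0;12 0 0 0 0;16 0 0 0 0;18 0 0 0 0;18 0 0 0 0'; python3 ang2.py scene 1; python3 -c "
from h import *
s=load('scene')
a=s['image'][180:280,200:320]
cv2.imwrite('pics/c23.png',cv2.resize(a,(720,600),interpolation=cv2.INTER_CUBIC))"
```

```text
time_s: 23.05
tcp_pos: [0.4928, -0.1224, 0.0817]
tool_rot: [1.125, 1.261, -1.124]
force: [0.6, 2.9, 2.3]
opening: 0.0137
time_s: 23.55
tcp_pos: [0.492, -0.123, 0.0628]
tool_rot: [1.125, 1.261, -1.125]
force: [0.6, 0.4, 2.2]
opening: 0.0136
a 0.039 n5 lat -0.0047 z 0.0031
a 0.090 n31 lat -0.0071 z -0.0396
a 0.112 n5 lat -0.0006 z -0.0245
a 0.122 n3 lat -0.0011 z -0.0294
n 45 amax 0.12628358476945298 tcp [ 0.492  -0.123   0.0628] head 6.5 F [0.6 0.4 2.2] 23.55
```

View pics/c23.png

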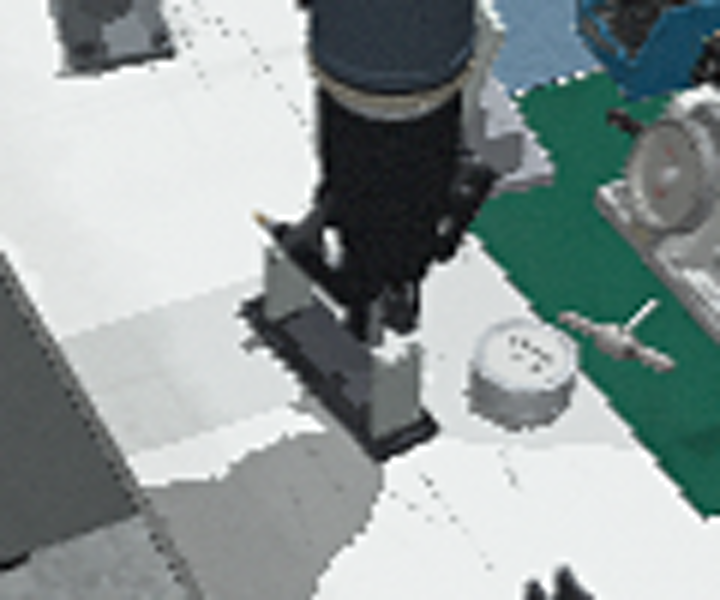

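Rod lies in the front notch (near (285,245)) and is levelling. I'll lower it the rest of the way.

```bash
python3 -m jog '4 0 0 0 0;8 0 0 0 0;12 0 0 0 0;16 0 0 0 0;19 0 0 0 0;19 0 0 0 0'; python3 -m jog '0.7 0 0 0 0;1.5 0 0 0 0;2.2 0 0 0 0;2.2 0 0 0 0'; python3 -m jog '1 0 0 0 0;1 0 0 0 0'
```

```text
time_s: 24.1
tcp_pos: [0.4919, -0.1229, 0.0436]
tool_rot: [1.124, 1.262, -1.125]
force: [0.7, -1.7, 2.1]
opening: 0.0134
time_s: 24.43
tcp_pos: [0.4922, -0.123, 0.0421]
tool_rot: [1.125, 1.261, -1.125]
force: [-0.1, -1.0, 2.7]
opening: 0.0137
time_s: 24.6
tcp_pos: [0.4922, -0.1229, 0.0411]
tool_rot: [1.125, 1.261, -1.125]
force: [0.8, -2.3, 3.3]
opening: 0.0134
```

```bash
python3 -m jog '1 0 0 0 0;1 0 0 0 0'; python3 -m jog '1 0 0 0 0;1 0 0 0 0';python3 -m jog '1 0 0 0 0;1 0 0 0 0'; python3 ang2.py scene 1
```

```text
time_s: 24.77
tcp_pos: [0.4922, -0.123, 0.0401]
tool_rot: [1.125, 1.261, -1.125]
force: [0.7, -3.0, 4.3]
opening: 0.0134
time_s: 24.93
tcp_pos: [0.4922, -0.1229, 0.039]
tool_rot: [1.125, 1.261, -1.125]
force: [0.9, -1.4, 2.5]
opening: 0.0131
time_s: 25.1
tcp_pos: [0.4922, -0.1229, 0.038]
tool_rot: [1.125, 1.261, -1.125]
force: [0.7, -3.2, 2.5]
opening: 0.0135
a 0.038 n5 lat -0.0076 z 0.0135
a 0.080 n5 lat -0.0020 z 0.0073
a 0.090 n26 lat -0.0023 z 0.0020
a 0.103 n10 lat 0.0012 z 0.0048
a 0.116 n5 lat 0.0005 z 0.0035
a 0.124 n4 lat 0.0013 z 0.0033
n 57 amax 0.1268687881558328 tcp [ 0.4922 -0.1229  0.038 ] head 6.5 F [ 0.7 -3.2  2.5] 25.1
```

```bash
python3 -m jog '1 0 0 0 0;1 0 0 0 0'; python3 -m jog '1 0 0 0 0;1 0 0 0 0';python3 -m jog '1 0 0 0 0;1 0 0 0 0'; python3 ang2.py scene 1
```

```text
time_s: 25.32
tcp_pos: [0.4922, -0.1229, 0.0379]
tool_rot: [1.126, 1.261, -1.124]
force: [-2.7, -1.2, 15.7]
opening: 0.0133
time_s: 25.48
tcp_pos: [0.4923, -0.123, 0.0377]
tool_rot: [1.126, 1.26, -1.124]
force: [-5.2, 0.7, 30.9]
opening: 0.0137
time_s: 25.65
tcp_pos: [0.4924, -0.123, 0.0373]
tool_rot: [1.127, 1.26, -1.123]
force: [-7.8, 1.9, 40.5]
opening: 0.0135
a 0.039 n4 lat -0.0060 z 0.0129
a 0.082 n3 lat -0.0005 z 0.0047
a 0.091 n30 lat -0.0027 z 0.0024
a 0.099 n7 lat -0.0011 z 0.0039
a 0.112 n9 lat 0.0009 z 0.0053
a 0.128 n4 lat 0.0000 z 0.0023
n 59 amax 0.12943404843510356 tcp [ 0.4924 -0.123   0.0373] head 6.5 F [-7.8  1.9 40.5] 25.65
```

```bash
python3 -m jog '-3 0 0 0 0;-3 0 0 0 0' 50; python3 -m jog '-10 0 0 0 0;-35 0 0 0 0;-70 0 0 0 0;-100 0 0 0 0;-100 0 0 0 0;-100 0 0 0 0' 50; python3 ang2.py scene 1; python3 -c "
from h import *
plan(.529,-.053,.135,-7.7)"
```

```text
time_s: 25.87
tcp_pos: [0.4922, -0.1224, 0.0385]
tool_rot: [1.125, 1.261, -1.124]
force: [-0.5, -0.1, -0.9]
opening: 0.0132
time_s: 26.37
tcp_pos: [0.4929, -0.1226, 0.1395]
tool_rot: [1.125, 1.259, -1.122]
force: [-0.3, 0.3, -0.8]
opening: 0.0135
a 0.038 n4 lat -0.0047 z 0.0147
a 0.089 n27 lat 0.0013 z -0.1005
a 0.100 n10 lat -0.0005 z 0.0037
a 0.115 n7 lat -0.0000 z 0.0023
a 0.125 n5 lat 0.0019 z 0.0027
n 54 amax 0.12959062914570854 tcp [ 0.4929 -0.1226  0.1395] head 6.6 F [-0.3  0.3 -0.8] 26.3667
head now 6.6 q7 0.64 t 26.42 F [ 0.6 -0.6 -2.4]
tcp [ 0.4921 -0.1223  0.1382] SHIFT 3.3 44.6 -64.6 TURN 14.3  rows>=2
```

```bash
python3 -m jog '0 12 -16 4 0;0 24 -32 8 0;0 36 -48 12 0;0 45 -65 14 0;20 45 -65 14 0;40 45 -65 14 0;58 45 -65 14 0;58 45 -65 14 0'; python3 -m jog '0 0 0 0 0;0 0 0 0 0;0 0 0 0 0'; python3 ang2.py scene 1;python3 ang2.py top 1; python3 -c "
from h import *
plan(.529,-.053,.0785,-7.7)
s=load('scene');c=load('top')
a=s['image'][130:250,200:320];b=c['image'][120:240,220:340]
cv2.imwrite('pics/c24.png',np.hstack([cv2.resize(i,(400,400),interpolation=cv2.INTER_CUBIC) for i in(a,b)]))
for z0,z1 in((.015,.03),(.05,.07),(.085,.1),(.1,.13)):
    W=cloud(c).reshape(-1,3)+[-.001,-.0045,0]
    P=W[(W[:,0]>.575)&(W[:,0]<(.63 if z1<.08 else .7))&(W[:,1]>-.02)&(W[:,1]<.15)&(W[:,2]>z0)&(W[:,2]<z1)]
    if len(P)>10: print(z0,len(P),cv2.minAreaRect((P[:,:2]*1000).astype(np.float32)))
"
```

```text
time_s: 27.08
tcp_pos: [0.5266, -0.0524, 0.076]
tool_rot: [1.3, 1.15, -1.31]
force: [-1.0, 0.7, -1.2]
opening: 0.0133
time_s: 27.33
tcp_pos: [0.5298, -0.0535, 0.0808]
tool_rot: [1.305, 1.144, -1.304]
force: [0.1, 0.4, -0.8]
opening: 0.0133
n 7 amax 0.13408810796572043 tcp [ 0.5298 -0.0535  0.0808] head -7.5 F [ 0.1  0.4 -0.8] 27.3333
a 0.092 n7 lat 0.0013 z 0.0056
a 0.102 n12 lat 0.0001 z 0.0050
a 0.113 n12 lat -0.0013 z 0.0042
a 0.125 n8 lat -0.0007 z 0.0027
n 41 amax 0.13229555395208237 tcp [ 0.5299 -0.0534  0.0809] head -7.5 F [ 0.2 -0.8 -0.9] 27.3833
head now -7.5 q7 0.38 t 27.43 F [ 0.1 -0.  -1.1]
tcp [ 0.5299 -0.0533  0.0809] SHIFT 2.4 -1.0 -0.2 TURN 0.2  rows>=1
0.015 104 ((604.5276489257812, 72.97886657714844), (115.0318603515625, 7.263007164001465), 82.66098022460938)
0.05 152 ((617.3256225585938, 70.43421936035156), (117.27127075195312, 9.649063110351562), 82.28580474853516)
0.085 130 ((628.2085571289062, 68.909423828125), (116.9859390258789, 8.19552230834961), 82.57907104492188)
0.1 270 ((640.0770263671875, 67.23311614990234), (117.42705535888672, 21.12850570678711), 82.43775939941406)
```

View pics/c24.png

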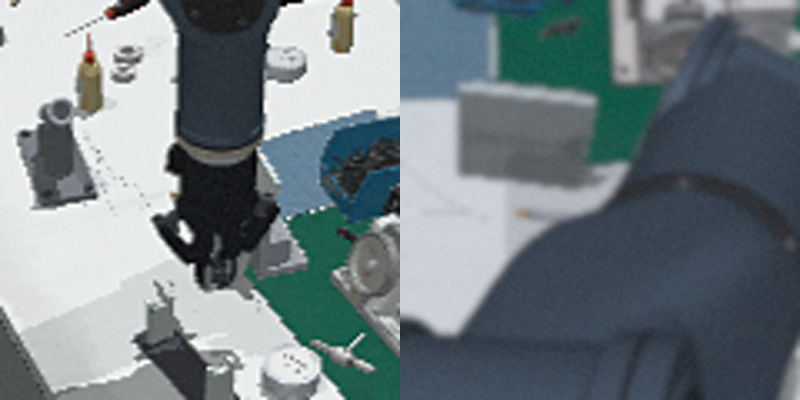

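```bash
cat > lev.py <<'E'
from h import *
o=ctrl.get_obs();M=R.from_rotvec(o['tool_rot']).as_matrix();g=o['tcp_pos']-.019*M[:,0];ax=-M[:,2]
A=[];Z=[]
for i in range(10):
    c=ctrl.read_camera('top')
    P=cloud(c).reshape(-1,3)+np.array([-.001,-.0045,0]);d=P-g;a=d@ax;l=d@M[:,1];z=d[:,2]
    m=(a>.08)&(a<.131)&(abs(l)<.003)&(abs(z)<.03)
    A+=list(a[m]);Z+=list(z[m])
A=np.array(A);Z=np.array(Z)
for s in np.arange(.08,.131,.005):
    k=(A>s)&(A<s+.005)
    if k.sum()>5: print('%.4f n%d %.4f +- %.4f'%(A[k].mean(),k.sum(),np.median(Z[k]),Z[k].std()/k.sum()**.5))
k=(A<.119); print('rod slope deg',np.degrees(np.arctan(np.polyfit(A[k],Z[k],1)[0])))
E
python3 lev.py
```

```text
0.0872 n20 0.0051 +- 0.0005
0.0930 n34 0.0051 +- 0.0003
0.0979 n29 0.0052 +- 0.0003
0.1021 n33 0.0047 +- 0.0003
0.1074 n43 0.0049 +- 0.0003
0.1132 n41 0.0051 +- 0.0003
0.1176 n20 0.0060 +- 0.0004
0.1219 n39 0.0033 +- 0.0003
0.1276 n39 0.0028 +- 0.0003
rod slope deg -0.7271400748870863
```

```bash
python3 -c "
from h import *
o=ctrl.get_obs();print(o['time_s'],o['tcp_pos'],abs(o['qvel']).max(),o['force'],o['opening']);print(ctrl.sign_off())"
```

```text
27.9333 [ 0.52946444 -0.05319393  0.08010511] 0.003165072497517362 [ 0.28850589 -0.03331352 -2.20402067] 0.013236182371143684
the job is handed in; nothing more can be done
None
```

The job was handed in at 27.9 s of the 59 s allowed. No verdict is reported, so what follows rests on my own checks.

**What I did**
- **Board:** I took it from the stand, set its foot about 29 mm in front of the angle plate, and tipped it between the half-open fingers until it leaned. Then I let go.
- **Tilting the rod:** The moves only allow turning about the vertical, so the rod had to pivot in the grip. I tilted it to about 20° by pressing the handle's rear end on the cradle's front post. The tube itself took it the rest of the way.
- **Tube:** I pushed the collar onto the mouth until the force rose to about 30 N, then drew the rod straight out.
- **Finish:** I levelled the rod by lowering it into its own cradle, then carried it in front of the board.

**Last checks**

| Check | Measured |
|---|---|
| Board lean | about 20° back |
| Board centring on the plate | about 1 mm (checked just after release) |
| Board direction | 82.5°, against about 82.5° for the plate |
| Gauge tip pushed in | about 8 mm (tip-to-grip length 141.5 → 133.4 mm), so the collar was home |
| Rod level | about 0.7° from averaged frames |
| Rod direction | 82.5°, parallel to the board |
| Tip position | about 85 mm in front of the plate, 2 mm from the board's middle, 100 mm high |
| Arm at hand-in | still, holding the rod, nothing else touching it |

**What disagreed**
- **Cameras:** the two pictures differed by about 8 mm in y. I corrected both against the gripper's known position.
- **Rod level:** a single picture read 2 to 4° off level; the average of ten read 0.7°.
- **Rod angle after the tube:** it read 32–33°, against the tube's 34.4°, which is within tolerance.
- **Seating push:** the force included some sideways friction rather than running purely along the tube.

I did not measure the oil bottle, tin or loupe again at the end. No move went close to them, and they looked undisturbed in the pictures.

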